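# Pack the lunch tin in the stockpot and press its lid home

## Task

Lower the lunch tin upright onto the steamer plate inside the stockpot, feeling for the plate because its height is unknown, and let go once the tin stands on it. Then put the lid on the pot and press it down on its stiff red seal until it is fully home all round. Set the tin and lid down gently without dropping them, and leave the other things on the table where they are.

Things in the scene. Friction and masses are not known exactly. Their poses are not given: they have to be found in the camera images.
- pot_rim (a point): Open stainless stockpot, heavy, does not shift. Outer diameter 170 mm, inner 162, steel rim 148 mm above the table; two loop handles at its sides, 118 mm up, reach 117 mm from its axis along this point's y and -y. The point lies on the pot's axis, fixed to the pot, 158 mm above the table: level with the top of the red seal while that is up. z is up.
- pot: The same stockpot, origin under its bottom centre, on the table. Inside lies a flat, level steamer plate, diameter 157 mm, filling the bottom; its top is anywhere from 15 to 47 mm above the table, different each time and not reported; it holds still under a light load.
- seal (a joint): Red seal: stiff ring round the pot's rim, inner diameter 162 mm, outer 176, sliding straight down. 0 = up (top 158 mm above the table), 0.008 m = fully down (150 mm, hard stop). About 9 N of friction holds it anywhere: the lid's weight (about 3 N) does not move it, some 6 N more pressed on the lid does; once home the force rises sharply.
- lid_mid (a point): Pot lid, loose, round, steel, 0.3 kg, 47 mm high, right way up on the table. From below: a plug, diameter 152 mm (140 at its foot), 12 mm deep, that enters the pot; a flange, diameter 184 mm, 5 mm thick, whose underside rests on the seal; a knob. The point is on its axis half-way up: 23.5 mm above the underside, 11.5 above the flange's underside. z is up.
- lid_knob (a point): Centre of the flat top of the lid's knob, 23.5 mm above the lid's centre point. The knob is a black upright cylinder, diameter 34 mm, 30 mm tall, standing on the lid's flange.
- tin_mid (a point): Lunch tin, loose, 0.4 kg, upright at the start: a closed aluminium box with a blue top, 105 mm long (x), 75 wide (y), 45 high, with a rigid bar handle above. The point is at its centre half-way up the whole 77 mm: 38.5 mm above the underside, 32.5 mm below the middle of the handle bar. z is up.
- tin_bar (a point): Middle of the tin's black handle bar, 71 mm above the tin's underside: a round bar 12 mm thick along the tin's x, on two posts 70 mm apart (58 mm clear between them), 20 mm of free height under the bar.
- spoon_rest: Bystander: white ceramic spoon rest, a dish of diameter 90 mm, 12 mm high, with a short tab; origin under its centre.
- scoop: Bystander: yellow plastic scoop, 160 mm long, 40 mm high; origin under the centre of its 80 by 60 mm cup, handle towards its -x.
- mug: Bystander: blue mug, diameter 76 mm, 85 mm high, handle at its +y; origin under its centre.
- bowl: Bystander: white bowl, diameter 120 mm, 55 mm high; origin under its centre.
- bottle: Bystander: amber bottle, diameter 60 mm, 170 mm high; origin under its centre.
There are look-alikes about, which are no part of the job. Leave any purple or yellow look-alike of the part that bears tin_mid alone.

How it is judged:
By the outcome, as a careful person would: the job done as asked, in the order asked, and still so for the second after the job is handed in, with the robot touching nothing.
It also fails if it takes over 67 s, if anything falls off the work surface, if the arm or the gripper's body presses on something with over 40 N, if the wrist force passes 120 N, or if a joint passes its speed limit or range.

## Robot

A 6-joint arm with a two-finger parallel gripper is mounted at the origin on the work surface. World frame = base frame: x ahead of the robot, y to its left, z up, the work surface at z = 0. Lengths are in m, angles in rad, forces in N, time in s.
With the tool pointing down it reaches from about 0.35 to 0.775 m from the base axis. Payload 5.5 kg.
Tool frame: the origin (TCP) lies on the mounting face of the last link; the fingertips stand 173 mm ahead of it and the grasp point (between the pads) lies 155 mm ahead of it; z points along the fingers, y is the direction in which the jaws open and shut (so a half turn about z gives the same grasp; the last joint's range is limited). The gripper opens to 85 mm and grips with 20 to 120 N. Pads are 22 mm wide; open, the fingers measure 114 mm over their backs; the gripper's body (76 mm by 85 mm) begins 54 mm behind the grasp point. The pads swing forward as they close: fully open they stand 13 mm farther back than shut.
Start: joints at [1.208, 0.313, 0.046, 1.304, 0, 1.431], TCP at [0.127, 0.561, 0.405] pointing down, gripper open.
Joint ranges: [-2.76, 2.76], [-0.86, 1.69], [-1.03, 1.26], [-2.2, 2.34], [-1.47, 1.5], [-3.14, 3.14]. Speed limits (rad/s): [2.57, 2.57, 3.14, 3.14, 3.14, 3.14].

## Interface

Orientations are given as a unit quaternion [w, x, y, z].
In Python, from workcell import get_state, eyes, env gives the robot as it stands. The module is installed in compiled form; this text tells all that it offers.
- The arm moves only by the tool carry_out, never from a script. Its argument "motion" is a list of rows, each an object of numbers: "jaw": the opening, from -1 (shut) to 1 (fully open); "tx", "ty", "tz": the shift along the tool's x, y, z in cm; "wx", "wy", "wz": the turn, a rotation vector about the tool's x, y, z in degrees. In form: [{"jaw": .., "tx": .., "ty": .., "tz": .., "wx": .., "wy": .., "wz": ..}, ...]. A call has 1 to 20 rows; each row shifts and turns the commanded pose from where the row before left it, along the tool's axes as they then stand; what a row does not reach is not made up. A row lasts 1/8 s, in which the tool goes at most 62.5 mm and 10.7 degrees, less where a joint would pass 70% of its speed; a pose out of reach is approached as far as the arm can. A call with a gripper value outside its range is refused whole. The fingers move at their own pace and stop on an object; "force" is the grip in N (left out, the last holds). Time passes only in rows, so rows that do not move let the fingers close. It gives the time, the measured TCP pose, the force and the opening at its end, in the units of the state.
- get_state(): the state, without advancing time (a new reading comes with each control period).
- eyes.read_camera(name): name is "scene" or "side" or "wrist"; returns the picture (480x640x3 uint8, blue, green, red); there is no depth.
- eyes.calibration(name): a dict with "K" (3x3 intrinsics, pixels), "k1" (the pictures are not rectified: a ray, as slopes to the right and down, at radius r is drawn at 1 + k1 r^2 times it, then the intrinsics apply), "camera_from_world" (4x4, takes a point from world to camera coordinates). Camera axes: x right, y up, looking along -z (the intrinsics and any distortion apply to the point x, -y, -z); pixel columns grow to the right and rows downward; lengths in m; the calibration is good to about 2 mm. A picture is of the moment at which its call begins: read the wrist's pose just before it. calibration takes no time and is no camera call; for the wrist camera it gives the pose at the moment of the call.
- env.hand_in(): hands the job in, once; it reports no verdict.
The state is a dict: "clock": time; "joint_pos": joint angles; "qvel": joint speeds; "tau": joint torques, N m; "tcp_pos": TCP position; "orientation": TCP orientation; "wrist_force": force on the tool from outside, world axes, zero at the start; "ft_torque": the same for the moment, N m; "finger_gap": finger opening in m.
Only numpy, scipy, OpenCV 4.12 (cv2) and the standard library are available. Lean on these libraries where they do the work, as an engineer would, in place of code of your own. Each camera call takes 0.05 s, during which the arm holds its last target.

## Working session

There is one attempt and no reset: what is moved stays moved. The work goes in short steps, Python scripts to look and compute and a tool call to move; the robot and the scene stay as the last step left them, time stands still between calls to the robot, and variables do not carry over. Pictures are saved under pics/ and viewed, and the job is handed in when it is done.

Besides the shell and the picture viewer there is one more tool, called after "Call:" by a JSON object that holds its "api" and its "payload", one argument or row to a line. carry_out: Moves the arm, as the interface text tells. Its arguments: {"type":"object","properties":{"motion":{"type":"array"},"force":{"type":"number"}},"required":["motion"]}

```bash
mkdir -p pics; cat > h.py <<'E'
import numpy as np, cv2
from workcell import get_state, eyes, env
def snap(n,f):
    im=eyes.read_camera(n); cv2.imwrite('pics/'+f,im); return im
E
python3 - <<'E'
from h import *
for n in ['scene','side','wrist']:
    c=eyes.calibration(n); snap(n,n+'0.png'); print(n,c['K'],c['k1'],np.round(c['camera_from_world'],4).tolist())
s=get_state()
for k,v in s.items(): print(k,np.round(v,4))
E
```

```text
scene [[532.47863143   0.         322.05598215]
 [  0.         532.47863143 234.33342121]
 [  0.           0.           1.        ]] -0.032772486907223314 [[0.5669, 0.8235, 0.0234, -0.3151], [-0.5021, 0.3228, 0.8023, 0.1789], [0.6531, -0.4666, 0.5965, -1.8329], [0.0, 0.0, 0.0, 1.0]]
side [[494.07996283   0.         320.30982396]
 [  0.         494.07996283 233.01289287]
 [  0.           0.           1.        ]] -0.12931068315390443 [[0.999, -0.0446, -0.0081, -0.5558], [0.0376, 0.715, 0.6981, -0.1191], [-0.0253, -0.6977, 0.7159, -1.6272], [0.0, 0.0, 0.0, 1.0]]
wrist [[397.64769087   0.         320.00811427]
 [  0.         397.64769087 241.97168762]
 [  0.           0.           1.        ]] -0.04678368942831223 [[0.2201, 0.9755, -0.0009, -0.5749], [-0.9369, 0.2112, -0.2786, 0.0375], [-0.2716, 0.0621, 0.9604, -0.3783], [0.0, 0.0, 0.0, 1.0]]
clock 0.15
joint_pos [ 1.2084  0.3138  0.0452  1.3036 -0.      1.4312]
qvel [-0.0001 -0.0003  0.0037  0.0002 -0.0002  0.0001]
tau [ 2.40000e-03 -4.81063e+01  2.98816e+01  1.39000e-02 -1.00000e-04
  0.00000e+00]
tcp_pos [0.127  0.5606 0.404 ]
orientation [-2.000e-04  1.112e-01  9.938e-01 -7.000e-04]
wrist_force [-0.0887  0.1988 -0.2991]
ft_torque [-0.021  -0.0317  0.0313]
finger_gap 0.0851
```

View pics/scene0.png

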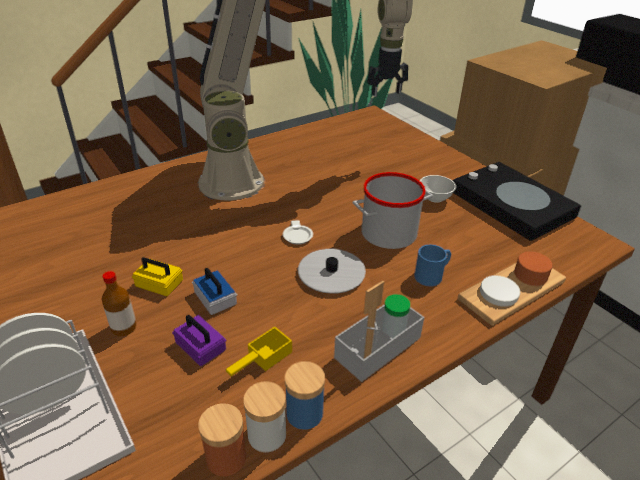

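View pics/side0.png

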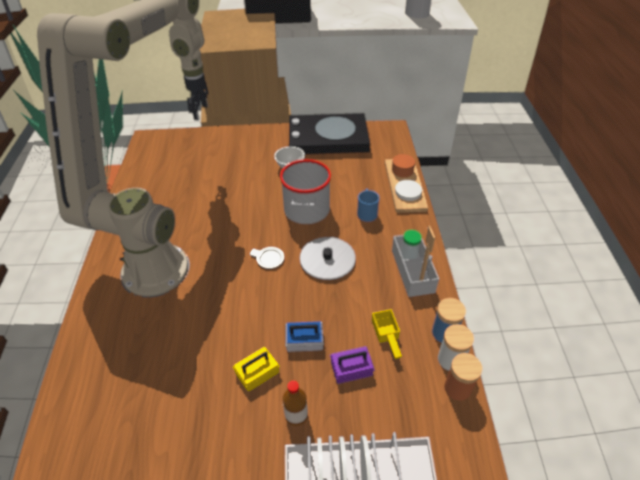

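View pics/wrist0.png

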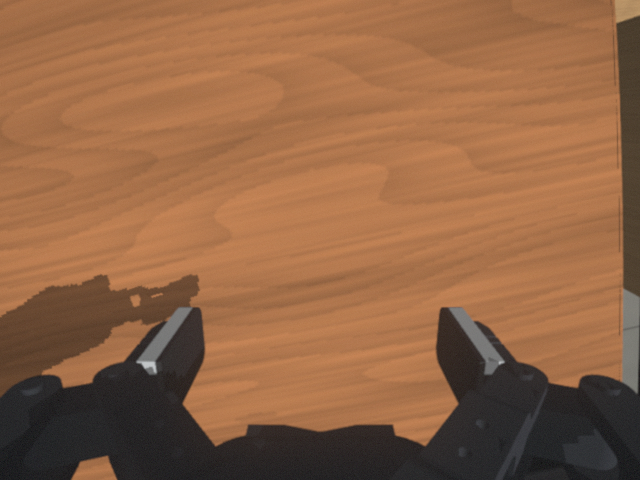

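The scene and side pictures show the blue tin at scene (214,290) / side (304,335), the lid at (331,271) / (328,258), and the pot at (393,190) / (305,178). The yellow and purple tins are look-alikes. The wrist picture shows only table. I'll enlarge the parts that matter.

```bash
python3 - <<'E'
import cv2,numpy as np
s=cv2.imread('pics/scene0.png'); d=cv2.imread('pics/side0.png')
def crop(im,x,y,w,h,k,f): cv2.imwrite('pics/'+f,cv2.resize(im[y:y+h,x:x+w],None,fx=k,fy=k,interpolation=cv2.INTER_CUBIC))
a=cv2.resize(s[255:325,180:250],None,fx=5,fy=5,interpolation=2); b=cv2.resize(d[300:370,270:340],None,fx=5,fy=5,interpolation=2)
cv2.imwrite('pics/tin.png',np.hstack([a,b]))
a=cv2.resize(s[235:305,290:380],None,fx=4,fy=4,interpolation=2); b=cv2.resize(d[225:295,285:375],None,fx=4,fy=4,interpolation=2)
cv2.imwrite('pics/lid.png',np.hstack([a,b]))
a=cv2.resize(s[165:255,345:445],None,fx=4,fy=4,interpolation=2); b=cv2.resize(d[145:235,260:360],None,fx=4,fy=4,interpolation=2)
cv2.imwrite('pics/pot.png',np.hstack([a,b]))
E
```

```text
(no output)
```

View pics/tin.png

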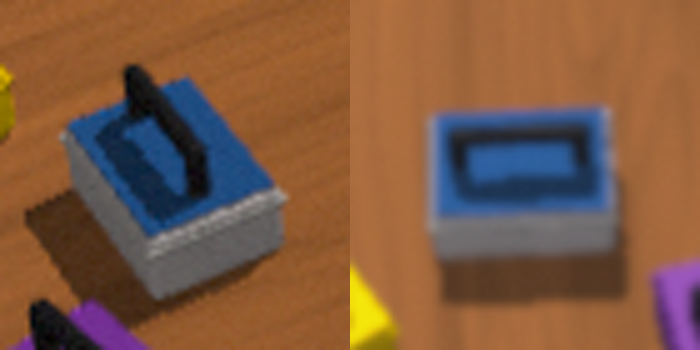

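View pics/lid.png

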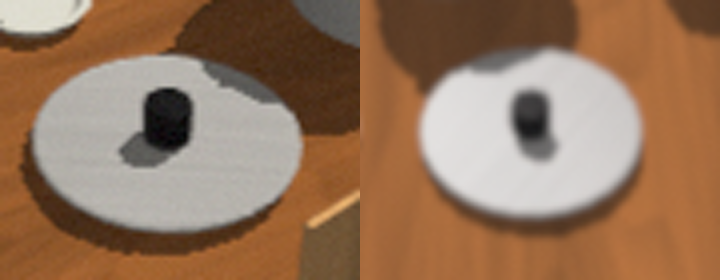

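View pics/pot.png

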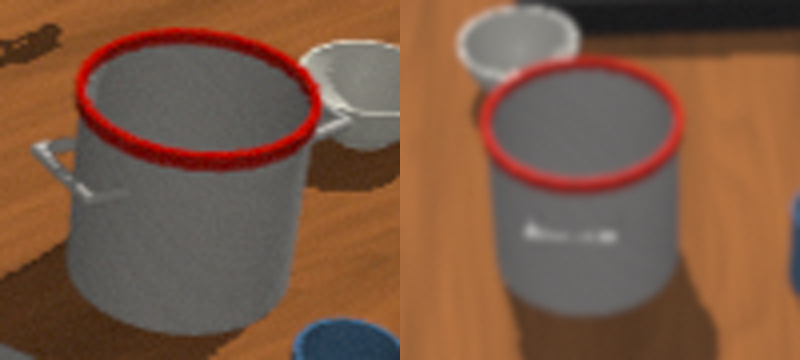

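```bash
cat >> h.py <<'E'
def proj(P,c):
    P=np.atleast_2d(P); M=np.array(c['camera_from_world']); q=P@M[:3,:3].T+M[:3,3]
    u=np.c_[q[:,0]/-q[:,2],-q[:,1]/-q[:,2]]; r2=(u**2).sum(1,keepdims=True); u=u*(1+c['k1']*r2)
    K=np.array(c['K']); return u*[K[0,0],K[1,1]]+[K[0,2],K[1,2]]
def ray(p,c,z):
    K=np.array(c['K']); d=(np.array(p,float)-[K[0,2],K[1,2]])/[K[0,0],K[1,1]]
    u=d.copy()
    for _ in range(20): u=d/(1+c['k1']*(u@u))
    M=np.array(c['camera_from_world']); R=M[:3,:3]; o=-R.T@M[:3,3]; v=R.T@np.array([u[0],-u[1],-1])
    return (o+v*(z-o[2])/v[2])[:2]
def circ(x,y,r,z):
    t=np.linspace(0,2*np.pi,360); return np.c_[x+r*np.cos(t),y+r*np.sin(t),0*t+z]
E
python3 - <<'E'
from h import *
from scipy.optimize import least_squares
cs,cd=eyes.calibration('scene'),eyes.calibration('side')
def un(p,k,ox,oy,dx=0): return [(p[0]-dx+.5)/k-.5+ox,(p[1]+.5)/k-.5+oy]
T=[un(p,5,180,255) for p in [(65,137),(187,80),(285,197),(155,245)]]
D=[un(p,5,270,300,350) for p in [(432,113),(608,110),(612,213),(433,216)]]
for L,c in((T,cs),(D,cd)):
    w=np.array([ray(p,c,.045) for p in L]); print(w.round(4).tolist(),'ctr',w.mean(0).round(4))
    for i in range(4):
        e=w[(i+1)%4]-w[i]; print(' edge',np.linalg.norm(e).round(4),np.degrees(np.arctan2(e[1],e[0])).round(1))
# bar ends
b=[ray(un(p,5,180,255),cs,.077) for p in [(133,72),(200,150)]]; print('bar',np.array(b).round(4))
b=[ray(un(p,5,270,300,350),cd,.077) for p in [(450,133),(592,130)]]; print('bar',np.array(b).round(4))
print('knob',ray(un((167,97),4,290,235),cs,.047),ray(un((531,99),4,285,225,360),cd,.047))
def ext(p): return np.array([p[:,0].min(),p[:,0].max(),p[:,1].min(),p[:,1].max()])
def fit(ms,md,zs,r,g):
    def f(v,sep=None):
        o=[]
        for m,c in((ms,cs),(md,cd)):
            e=ext(np.vstack([proj(circ(v[0],v[1],r,z),c) for z in zs])); o.append(e-m)
        return np.array(o)
    for nm,sel in(('both',[0,1]),('scene',[0]),('side',[1])):
        s=least_squares(lambda v:f(v)[sel].ravel(),g); print(nm,s.x.round(4),f(s.x)[sel].round(1).tolist())
u=lambda e,k,ox,oy,dx=0:np.array([(e[0]-dx+.5)/k-.5+ox,(e[1]-dx+.5)/k-.5+ox,(e[2]+.5)/k-.5+oy,(e[3]+.5)/k-.5+oy])
print('lid');fit(u((32,303,55,232),4,290,235),u((419,643,47,217),4,285,225,360),(.012,.017),.092,[.5,0])
print('pot');fit(u((76,322,28,170),4,345,165),u((478,686,55,192),4,260,145,400),(.15,.158),.088,[.5,.3])
h=[un(p,4,345,165) for p in[(48,148),(345,118)]];print('handles',[ray(p,cs,.118).round(3) for p in h])
E
```

```text
[[0.456, -0.3329], [0.4491, -0.2615], [0.5566, -0.2596], [0.5527, -0.3281]] ctr [ 0.5036 -0.2955]
 edge 0.0717 95.5
 edge 0.1075 1.0
 edge 0.0686 -93.3
 edge 0.0968 -177.2
[[0.4456, -0.2619], [0.5475, -0.2647], [0.5466, -0.334], [0.4462, -0.3312]] ctr [ 0.4965 -0.298 ]
 edge 0.1019 -1.6
 edge 0.0693 -90.8
 edge 0.1004 178.4
 edge 0.0693 90.5
bar [[ 0.4643 -0.2954]
 [ 0.536  -0.2928]]
bar [[ 0.4576 -0.2975]
 [ 0.5371 -0.2993]]
knob [0.57412718 0.01663979] [0.58058026 0.0152151 ]
lid
both [0.5801 0.0134] [[-0.1, -0.3, -0.2, 0.9], [0.1, -0.4, -0.5, -0.5]]
scene [0.5792 0.0147] [[0.1, -0.1, -0.6, 0.5]]
side [0.5804 0.0113] [[0.2, -0.2, -0.0, 0.0]]
pot
both [0.5171 0.2739] [[-0.2, -0.1, 0.5, -0.3], [0.8, -0.7, 0.1, -0.5]]
scene [0.517  0.2746] [[-0.1, 0.1, 0.4, -0.4]]
side [0.5168 0.2723] [[0.7, -0.7, 0.3, -0.2]]
handles [array([0.47 , 0.177]), array([0.557, 0.389])]
```

Call:
{"api": "carry_out", "payload": {
  "motion": [
    {"wz": -6.4},
    {"wz": -6.4},
    {"tx": -4.33, "ty": -3.19},
    {"tx": -4.33, "ty": -3.19},
    {"tx": -4.33, "ty": -3.19},
    {"tx": -4.33, "ty": -3.19},
    {"tx": -4.33, "ty": -3.19},
    {"tx": -4.33, "ty": -3.19},
    {"tx": -4.33, "ty": -3.19},
    {"tx": -4.33, "ty": -3.19},
    {"tx": -4.33, "ty": -3.19},
    {"tx": 0}
  ]
}}

```text
invalid input at $.motion[0]: expected keys jaw, tx, ty, tz, wx, wy, wz
```

```bash
python3 - <<'E'
from h import *
import json
c=eyes.calibration('wrist'); snap('wrist','wpot.png'); s=get_state(); print(s['clock'],s['tcp_pos'],s['orientation'])
json.dump({'K':np.array(c['K']).tolist(),'k1':float(c['k1']),'camera_from_world':np.array(c['camera_from_world']).tolist()},open('wpot.json','w'))
E
```

```text
0.2 [0.12703372 0.56069714 0.40413215] [-1.53065996e-04  1.11181047e-01  9.93800012e-01 -5.36202872e-04]
```

View pics/wpot.png

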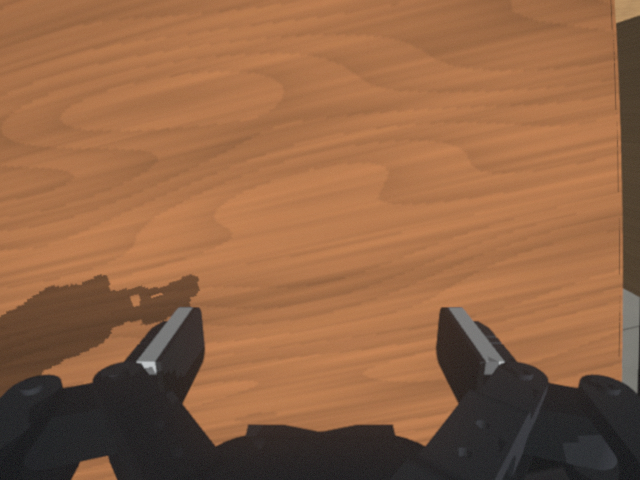

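All keys are required in each row, so the arm did not move.

Call:
{"api": "carry_out", "payload": {
  "motion": [
    {"jaw": 1, "tx": 0, "ty": 0, "tz": 0, "wx": 0, "wy": 0, "wz": -6.4},
    {"jaw": 1, "tx": 0, "ty": 0, "tz": 0, "wx": 0, "wy": 0, "wz": -6.4},
    {"jaw": 1, "tx": -4.33, "ty": -3.19, "tz": 0, "wx": 0, "wy": 0, "wz": 0},
    {"jaw": 1, "tx": -4.33, "ty": -3.19, "tz": 0, "wx": 0, "wy": 0, "wz": 0},
    {"jaw": 1, "tx": -4.33, "ty": -3.19, "tz": 0, "wx": 0, "wy": 0, "wz": 0},
    {"jaw": 1, "tx": -4.33, "ty": -3.19, "tz": 0, "wx": 0, "wy": 0, "wz": 0},
    {"jaw": 1, "tx": -4.33, "ty": -3.19, "tz": 0, "wx": 0, "wy": 0, "wz": 0},
    {"jaw": 1, "tx": -4.33, "ty": -3.19, "tz": 0, "wx": 0, "wy": 0, "wz": 0},
    {"jaw": 1, "tx": -4.33, "ty": -3.19, "tz": 0, "wx": 0, "wy": 0, "wz": 0},
    {"jaw": 1, "tx": -4.33, "ty": -3.19, "tz": 0, "wx": 0, "wy": 0, "wz": 0},
    {"jaw": 1, "tx": -4.33, "ty": -3.19, "tz": 0, "wx": 0, "wy": 0, "wz": 0},
    {"jaw": 1, "tx": 0, "ty": 0, "tz": 0, "wx": 0, "wy": 0, "wz": 0}
  ]
}}

```text
clock: 1.7
tcp_pos: [0.5197, 0.2715, 0.4038]
orientation: [0.0, 0.002, 1.0, -0.0]
wrist_force: [-0.8, 0.0, -1.0]
finger_gap: 0.0856
```

```bash
cat > look.py <<'E'
import sys,json
from h import *
f=sys.argv[1]; s=get_state(); c=eyes.calibration('wrist'); snap('wrist',f+'.png'); print(s['clock'],s['tcp_pos'],s['orientation'],s['joint_pos'],s['wrist_force'])
json.dump({'K':np.array(c['K']).tolist(),'k1':float(c['k1']),'camera_from_world':np.array(c['camera_from_world']).tolist()},open(f+'.json','w'))
E
python3 look.py wpot1
```

```text
1.7 [0.51967532 0.2715155  0.4038328 ] [ 2.02996652e-05  2.31563736e-03  9.99997291e-01 -2.34376495e-04] [ 3.44693125e-01  3.35812560e-01  7.56611450e-02  1.31076615e+00
 -4.54619874e-04  3.49324432e-01] [-0.77640115  0.04246258 -1.0244572 ]
```

View pics/wpot1.png

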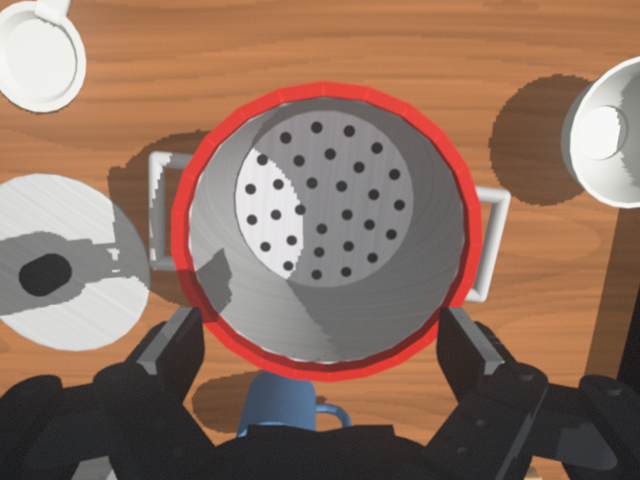

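The wrist view shows the red ring spanning (171–482, 82–382), the handles at about (155,210) and (497,245), and the plate spanning (235–413, 110–288).

```bash
cat > fitpot.py <<'E'
from h import *
import json
from scipy.optimize import least_squares
c=json.load(open('wpot1.json'))
im=cv2.imread('pics/wpot1.png').astype(int); m=((im[...,2]>130)&(im[...,1]<90)&(im[...,0]<90)).astype(np.uint8)
cn=max(cv2.findContours(m,0,cv2.CHAIN_APPROX_NONE)[0],key=cv2.contourArea); hull=cv2.convexHull(cn)
pts=cn[:,0].astype(float); d=np.array([abs(cv2.pointPolygonTest(hull,tuple(p),True)) for p in pts]); pts=pts[d<3]
w=np.array([ray(p,c,.158) for p in pts])
s=least_squares(lambda v:np.hypot(w[:,0]-v[0],w[:,1]-v[1])-v[2],[.517,.274,.088],loss='soft_l1',f_scale=.001); print('ring free r',s.x, len(w))
s=least_squares(lambda v:np.hypot(w[:,0]-v[0],w[:,1]-v[1])-.0875,[.517,.274],loss='soft_l1',f_scale=.001); print('ring',s.x)
for z in (.158,.118): print([ray(p,c,.118) for p in[(155,210),(497,245)]])
for z in (.015,.025,.035,.047):
    w=np.array([ray(p,c,z) for p in[(235,199),(413,199),(324,110),(324,288)]]); print(z,np.linalg.norm(w[0]-w[1]),np.linalg.norm(w[2]-w[3]),w.mean(0))
E
python3 fitpot.py
```

```text
ring free r [0.51569832 0.27508894 0.08788586] 839
ring [0.51563404 0.27511128]
[array([0.50165929, 0.16317393]), array([0.52658918, 0.39144683])]
[array([0.50165929, 0.16317393]), array([0.52658918, 0.39144683])]
0.015 0.16235875806000458 0.16470613925212746 [0.5156342  0.27547429]
0.025 0.15782635181450444 0.16010820352547792 [0.51379764 0.27537514]
0.035 0.15329394556900444 0.15551026779882832 [0.51196108 0.275276  ]
0.047 0.14785505807440438 0.14999274492684897 [0.50975721 0.27515702]
```

Call:
{"api": "carry_out", "payload": {
  "motion": [
    {"jaw": 1, "tx": 0.16, "ty": -5.19, "tz": 0, "wx": 0, "wy": 0, "wz": 0},
    {"jaw": 1, "tx": 0.16, "ty": -5.19, "tz": 0, "wx": 0, "wy": 0, "wz": 0},
    {"jaw": 1, "tx": 0.16, "ty": -5.19, "tz": 0, "wx": 0, "wy": 0, "wz": 0},
    {"jaw": 1, "tx": 0.16, "ty": -5.19, "tz": 0, "wx": 0, "wy": 0, "wz": 0},
    {"jaw": 1, "tx": 0.16, "ty": -5.19, "tz": 0, "wx": 0, "wy": 0, "wz": 0},
    {"jaw": 1, "tx": 0.16, "ty": -5.19, "tz": 0, "wx": 0, "wy": 0, "wz": 0},
    {"jaw": 1, "tx": 0.16, "ty": -5.19, "tz": 0, "wx": 0, "wy": 0, "wz": 0},
    {"jaw": 1, "tx": 0.16, "ty": -5.19, "tz": 0, "wx": 0, "wy": 0, "wz": 0},
    {"jaw": 1, "tx": 0.16, "ty": -5.19, "tz": 0, "wx": 0, "wy": 0, "wz": 0},
    {"jaw": 1, "tx": 0.16, "ty": -5.19, "tz": 3, "wx": 0, "wy": 0, "wz": 0},
    {"jaw": 1, "tx": 0.16, "ty": -5.19, "tz": 3, "wx": 0, "wy": 0, "wz": 0},
    {"jaw": 1, "tx": 0, "ty": 0, "tz": 0, "wx": 0, "wy": 0, "wz": 0}
  ]
}}

```text
clock: 3.25
tcp_pos: [0.4988, -0.2982, 0.3416]
orientation: [-0.002, 0.001, 1.0, 0.001]
wrist_force: [-0.4, 1.7, 0.6]
finger_gap: 0.0852
```

```bash
python3 look.py wtin1
```

```text
3.25 [ 0.49879683 -0.29817607  0.34161627] [-0.00190246  0.00111957  0.99999648  0.00146983] [-6.76876748e-01  3.52074970e-01 -5.47659523e-02  1.16876285e+00
 -8.63140204e-05 -6.74637386e-01] [-0.4149771   1.69633508  0.58214041]
```

View pics/wtin1.png

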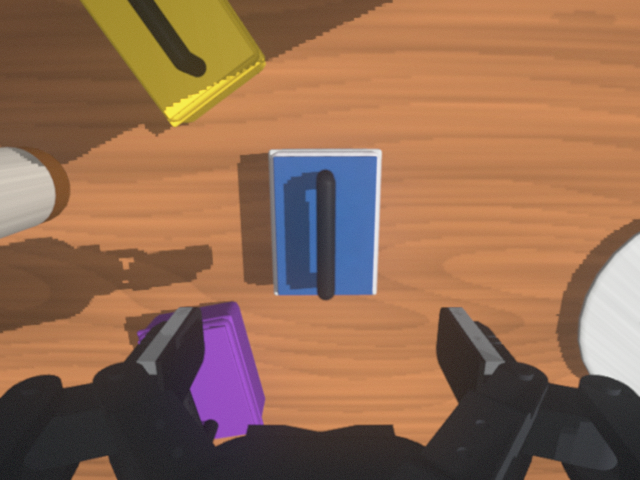

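The wrist view shows the blue tin with top corners (272,150), (381,150), (377,294), (275,294) and its bar from (326,172) to (326,298). The purple look-alike sits close to its lower left.

```bash
python3 - <<'E'
from h import *
import json
c=json.load(open('wtin1.json'))
w=np.array([ray(p,c,.045) for p in [(272,150),(381,150),(377,294),(275,294)]]); print('top',w.mean(0)); 
for i in range(4):
    e=w[(i+1)%4]-w[i]; print(np.linalg.norm(e),np.degrees(np.arctan2(e[1],e[0])))
b=np.array([ray(p,c,.073) for p in [(326,172),(326,298)]]); print('bar',b,b.mean(0), np.degrees(np.arctan2(*(b[1]-b[0])[::-1])))
print('purple',[ray(p,c,.045) for p in[(235,303),(265,405)]], ray((210,430),c,.075))
E
```

```text
top [ 0.49335753 -0.29258667]
0.0714430465408153 89.92866579060853
0.10201043642642262 0.6718489707744311
0.0739419871128338 -90.18633390356185
0.10186022930864293 179.26735375720781
bar [[ 0.45382311 -0.29340209]
 [ 0.5349639  -0.29318081]] [ 0.4943935  -0.29329145] 0.15625711282347116
purple [array([ 0.55129151, -0.35908026]), array([ 0.64007767, -0.34094275])] [ 0.63829332 -0.37709899]
```

Call:
{"api": "carry_out", "payload": {
  "motion": [
    {"jaw": -0.05, "tx": 0.35, "ty": 0.4, "tz": 0, "wx": 0, "wy": 0, "wz": 0},
    {"jaw": -0.05, "tx": 0, "ty": 0, "tz": 2, "wx": 0, "wy": 0, "wz": 0},
    {"jaw": -0.05, "tx": 0, "ty": 0, "tz": 2, "wx": 0, "wy": 0, "wz": 0},
    {"jaw": -0.05, "tx": 0, "ty": 0, "tz": 2, "wx": 0, "wy": 0, "wz": 0},
    {"jaw": -0.05, "tx": 0, "ty": 0, "tz": 1, "wx": 0, "wy": 0, "wz": 0},
    {"jaw": -0.05, "tx": 0, "ty": 0, "tz": 0, "wx": 0, "wy": 0, "wz": 0}
  ]
}}

```text
clock: 4.05
tcp_pos: [0.4963, -0.2917, 0.275]
orientation: [-0.0, -0.001, 1.0, 0.0]
wrist_force: [0.3, -0.4, -0.2]
finger_gap: 0.0404
```

```bash
python3 look.py wtin2
```

```text
4.05 [ 0.49633093 -0.29169744  0.27496753] [-5.89140092e-05 -1.13273512e-03  9.99999344e-01  1.62523492e-04] [-6.70784328e-01  3.84055522e-01 -1.79261345e-01  1.00777401e+00
  1.81044973e-04 -6.73049825e-01] [ 0.31988922 -0.40943736 -0.16535299]
```

View pics/wtin2.png

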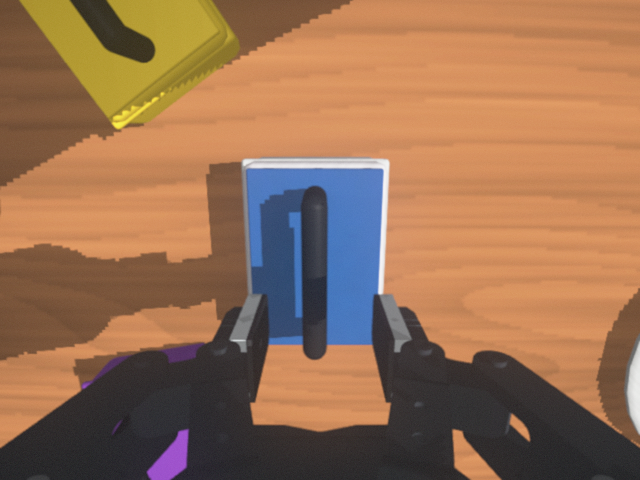

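Call:
{"api": "carry_out", "payload": {
  "motion": [
    {"jaw": -0.05, "tx": 0.1, "ty": -0.2, "tz": 1.5, "wx": 0, "wy": 0, "wz": 0},
    {"jaw": -0.05, "tx": 0, "ty": 0, "tz": 1.5, "wx": 0, "wy": 0, "wz": 0},
    {"jaw": -0.05, "tx": 0, "ty": 0, "tz": 1.2, "wx": 0, "wy": 0, "wz": 0},
    {"jaw": -0.05, "tx": 0, "ty": 0, "tz": 0.5, "wx": 0, "wy": 0, "wz": 0},
    {"jaw": -0.05, "tx": 0, "ty": 0, "tz": 0, "wx": 0, "wy": 0, "wz": 0},
    {"jaw": -0.05, "tx": 0, "ty": 0, "tz": 0, "wx": 0, "wy": 0, "wz": 0}
  ]
}}

```text
clock: 4.85
tcp_pos: [0.4954, -0.2951, 0.228]
orientation: [0.0, -0.0, 1.0, -0.0]
wrist_force: [-0.4, 0.0, 0.4]
finger_gap: 0.0408
```

Call:
{"api": "carry_out", "payload": {
  "motion": [
    {"jaw": -1, "tx": 0, "ty": 0, "tz": 0, "wx": 0, "wy": 0, "wz": 0},
    {"jaw": -1, "tx": 0, "ty": 0, "tz": 0, "wx": 0, "wy": 0, "wz": 0},
    {"jaw": -1, "tx": 0, "ty": 0, "tz": 0, "wx": 0, "wy": 0, "wz": 0},
    {"jaw": -1, "tx": 0, "ty": 0, "tz": 0, "wx": 0, "wy": 0, "wz": 0},
    {"jaw": -1, "tx": 0, "ty": 0, "tz": 0, "wx": 0, "wy": 0, "wz": 0},
    {"jaw": -1, "tx": 0, "ty": 0, "tz": 0, "wx": 0, "wy": 0, "wz": 0}
  ],
  "force": 60
}}

```text
clock: 5.6
tcp_pos: [0.4953, -0.2948, 0.2281]
orientation: [0.0, -0.0, 1.0, 0.0]
wrist_force: [-0.6, 3.8, 5.2]
finger_gap: 0.0097
```

```bash
python3 look.py wtin3
```

```text
5.6 [ 0.49533489 -0.29475098  0.22808795] [ 3.62942431e-04 -4.48220896e-04  9.99999820e-01  1.67147350e-04] [-6.76176091e-01  4.26852930e-01 -2.40548417e-01  9.03038337e-01
  7.15169945e-04 -6.77072405e-01] [-0.62264334  3.7534361   5.21945855]
```

View pics/wtin3.png

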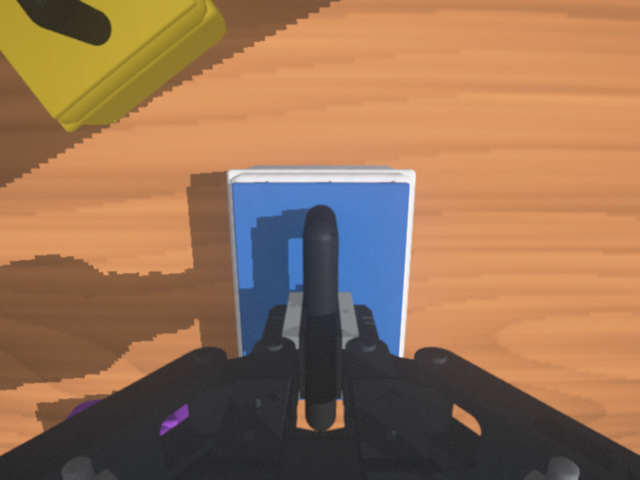

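Call:
{"api": "carry_out", "payload": {
  "motion": [
    {"jaw": -1, "tx": 0, "ty": 0, "tz": -0.5, "wx": 0, "wy": 0, "wz": 0},
    {"jaw": -1, "tx": 0, "ty": 0, "tz": -1, "wx": 0, "wy": 0, "wz": 0},
    {"jaw": -1, "tx": 0, "ty": 0, "tz": -1.5, "wx": 0, "wy": 0, "wz": 0},
    {"jaw": -1, "tx": 0, "ty": 0, "tz": -2, "wx": 0, "wy": 0, "wz": 0},
    {"jaw": -1, "tx": 0, "ty": 0, "tz": -1, "wx": 0, "wy": 0, "wz": 0},
    {"jaw": -1, "tx": 0, "ty": 0, "tz": 0, "wx": 0, "wy": 0, "wz": 0},
    {"jaw": -1, "tx": 0, "ty": 0, "tz": 0, "wx": 0, "wy": 0, "wz": 0}
  ]
}}

```text
clock: 6.52
tcp_pos: [0.4949, -0.2948, 0.2871]
orientation: [-0.0, -0.0, 1.0, 0.0]
wrist_force: [-0.5, -0.1, -4.3]
finger_gap: 0.0096
```

```bash
python3 look.py wtin4; python3 -c "
from h import *
snap('side','side1.png')"
```

```text
6.525 [ 0.49494841 -0.2947708   0.28712043] [-3.64534549e-04 -3.16638329e-04  9.99999834e-01  3.13126827e-04] [-6.76475215e-01  3.75599519e-01 -1.59886515e-01  1.03627089e+00
  3.16060665e-05 -6.77108506e-01] [-0.48440344 -0.12639554 -4.26308488]
```

View pics/wtin4.png

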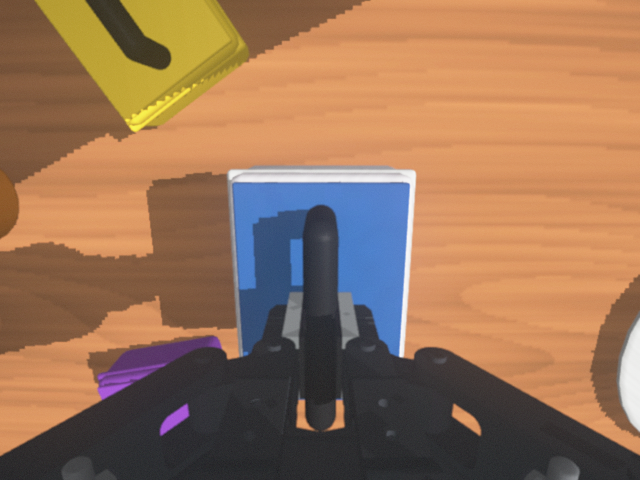

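View pics/side1.png

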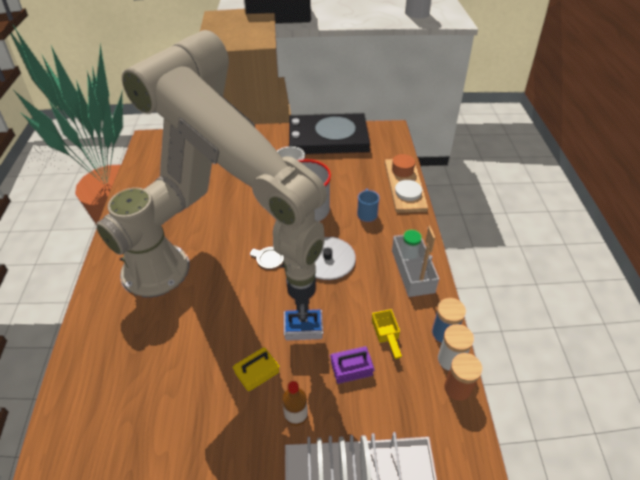

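Call:
{"api": "carry_out", "payload": {
  "motion": [
    {"jaw": -1, "tx": 0, "ty": 0, "tz": -2, "wx": 0, "wy": 0, "wz": 0},
    {"jaw": -1, "tx": 0, "ty": 0, "tz": -3.5, "wx": 0, "wy": 0, "wz": 0},
    {"jaw": -1, "tx": 0, "ty": 0, "tz": -3.5, "wx": 0, "wy": 0, "wz": 0},
    {"jaw": -1, "tx": 0, "ty": 2, "tz": -3.3, "wx": 0, "wy": 0, "wz": 0},
    {"jaw": -1, "tx": 0, "ty": 4, "tz": -2, "wx": 0, "wy": 0, "wz": 0},
    {"jaw": -1, "tx": -0.21, "ty": 5, "tz": 0, "wx": 0, "wy": 0, "wz": 0},
    {"jaw": -1, "tx": -0.21, "ty": 5, "tz": 0, "wx": 0, "wy": 0, "wz": 0},
    {"jaw": -1, "tx": -0.21, "ty": 5, "tz": 0, "wx": 0, "wy": 0, "wz": 0},
    {"jaw": -1, "tx": -0.21, "ty": 5, "tz": 0, "wx": 0, "wy": 0, "wz": 0},
    {"jaw": -1, "tx": -0.21, "ty": 5, "tz": 0, "wx": 0, "wy": 0, "wz": 0},
    {"jaw": -1, "tx": -0.21, "ty": 5, "tz": 0, "wx": 0, "wy": 0, "wz": 0},
    {"jaw": -1, "tx": -0.21, "ty": 5, "tz": 0, "wx": 0, "wy": 0, "wz": 0},
    {"jaw": -1, "tx": -0.21, "ty": 5, "tz": 0, "wx": 0, "wy": 0, "wz": 0},
    {"jaw": -1, "tx": -0.21, "ty": 5, "tz": 0, "wx": 0, "wy": 0, "wz": 0},
    {"jaw": -1, "tx": -0.21, "ty": 4, "tz": 0, "wx": 0, "wy": 0, "wz": 0},
    {"jaw": -1, "tx": 0, "ty": 1.9, "tz": 0, "wx": 0, "wy": 0, "wz": 0},
    {"jaw": -1, "tx": 0, "ty": 0, "tz": 0, "wx": 0, "wy": 0, "wz": 0},
    {"jaw": -1, "tx": 0, "ty": 0, "tz": 0, "wx": 0, "wy": 0, "wz": 0}
  ]
}}

```text
clock: 8.88
tcp_pos: [0.5159, 0.2733, 0.4304]
orientation: [-0.0, 0.0, 1.0, -0.0]
wrist_force: [1.2, -0.3, -2.9]
finger_gap: 0.0101
```

```bash
python3 look.py wp2
```

```text
8.875 [0.51585215 0.27329901 0.43035441] [-3.80977129e-04  5.86658192e-05  9.99999844e-01 -4.04623881e-04] [ 3.49841496e-01  3.26198035e-01  1.26584697e-01  1.37217619e+00
 -4.99011926e-04  3.49959076e-01] [ 1.20491968 -0.34331242 -2.93303737]
```

View pics/wp2.png

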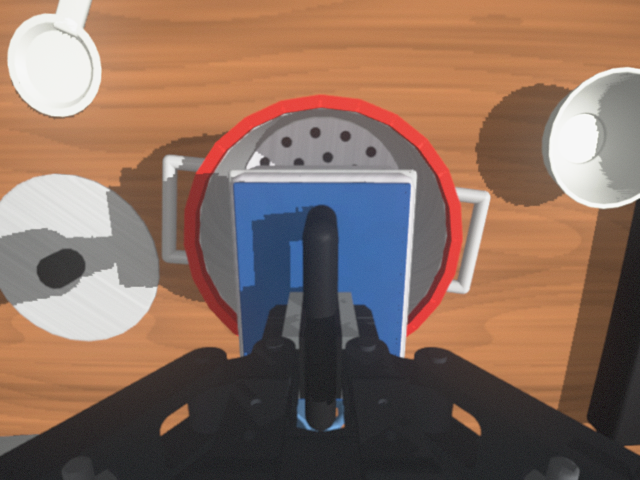

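Call:
{"api": "carry_out", "payload": {
  "motion": [
    {"jaw": -1, "tx": 0, "ty": 0.1, "tz": 1.5, "wx": 0, "wy": 0, "wz": 0},
    {"jaw": -1, "tx": 0, "ty": 0, "tz": 2.5, "wx": 0, "wy": 0, "wz": 0},
    {"jaw": -1, "tx": 0, "ty": 0, "tz": 3, "wx": 0, "wy": 0, "wz": 0},
    {"jaw": -1, "tx": 0, "ty": 0, "tz": 3, "wx": 0, "wy": 0, "wz": 0},
    {"jaw": -1, "tx": 0, "ty": 0, "tz": 2.5, "wx": 0, "wy": 0, "wz": 0},
    {"jaw": -1, "tx": 0, "ty": 0, "tz": 1.5, "wx": 0, "wy": 0, "wz": 0},
    {"jaw": -1, "tx": 0, "ty": 0, "tz": 0.8, "wx": 0, "wy": 0, "wz": 0},
    {"jaw": -1, "tx": 0, "ty": 0, "tz": 0.2, "wx": 0, "wy": 0, "wz": 0},
    {"jaw": -1, "tx": 0, "ty": 0, "tz": 0, "wx": 0, "wy": 0, "wz": 0},
    {"jaw": -1, "tx": 0, "ty": 0, "tz": 0, "wx": 0, "wy": 0, "wz": 0}
  ]
}}

```text
clock: 10.18
tcp_pos: [0.5162, 0.2752, 0.2816]
orientation: [0.001, -0.0, 1.0, 0.0]
wrist_force: [-0.5, -0.8, -3.4]
finger_gap: 0.0099
```

```bash
python3 look.py wp3
```

```text
10.175 [0.51619016 0.27520858 0.28160001] [ 7.94512610e-04 -3.09859738e-04  9.99999581e-01  3.33618671e-04] [ 3.52611589e-01  3.94439627e-01 -1.45917817e-01  1.02871722e+00
  7.79486624e-05  3.51991937e-01] [-0.49466002 -0.82008764 -3.42610226]
```

View pics/wp3.png

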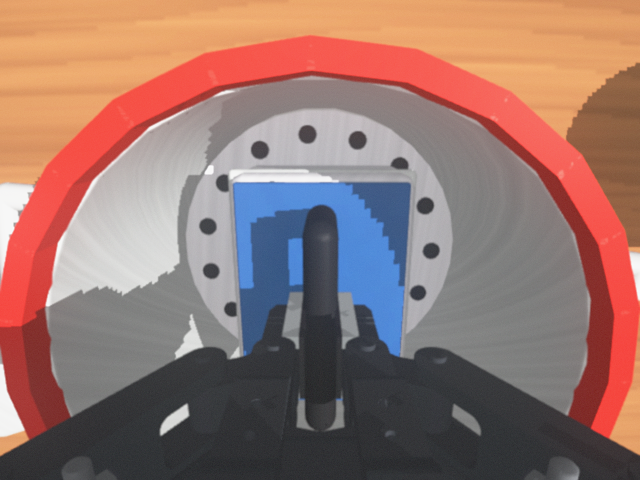

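The tin is inside the pot, clear of the wall. The plate spans columns 187–452 at about row 245.

```bash
python3 - <<'E'
from h import *
import json
c=json.load(open('wp3.json'))
for z in (.015,.02,.025,.03,.035,.04,.047):
    w=np.array([ray(p,c,z) for p in[(187,245),(452,245)]]); t=ray((318,107),c,z); print(z,np.linalg.norm(w[0]-w[1]),w.mean(0),t)
E
```

```text
0.015 0.1649922704439475 [0.51728428 0.27548043] [0.43587366 0.27449571]
0.02 0.16149467520959643 [0.51578156 0.27547638] [0.43609673 0.27451254]
0.025 0.15799707997524537 [0.51427884 0.27547234] [0.4363198  0.27452937]
0.03 0.15449948474089423 [0.51277612 0.2754683 ] [0.43654287 0.2745462 ]
0.035 0.1510018895065432 [0.51127341 0.27546425] [0.43676593 0.27456303]
0.04 0.1475042942721921 [0.50977069 0.27546021] [0.436989   0.27457986]
0.047 0.1426076609441006 [0.50766688 0.27545455] [0.4373013  0.27460343]
```

Call:
{"api": "carry_out", "payload": {
  "motion": [
    {"jaw": -1, "tx": 0, "ty": 0, "tz": 0.2, "wx": 0, "wy": 0, "wz": 0},
    {"jaw": -1, "tx": 0, "ty": 0, "tz": 0.2, "wx": 0, "wy": 0, "wz": 0},
    {"jaw": -1, "tx": 0, "ty": 0, "tz": 0.1, "wx": 0, "wy": 0, "wz": 0},
    {"jaw": -1, "tx": 0, "ty": 0, "tz": 0, "wx": 0, "wy": 0, "wz": 0}
  ]
}}

```text
clock: 10.72
tcp_pos: [0.5158, 0.275, 0.2755]
orientation: [-0.0, -0.0, 1.0, -0.0]
wrist_force: [0.7, 0.2, -3.8]
finger_gap: 0.0098
```

Call:
{"api": "carry_out", "payload": {
  "motion": [
    {"jaw": -1, "tx": 0, "ty": 0, "tz": 0.2, "wx": 0, "wy": 0, "wz": 0},
    {"jaw": -1, "tx": 0, "ty": 0, "tz": 0.2, "wx": 0, "wy": 0, "wz": 0},
    {"jaw": -1, "tx": 0, "ty": 0, "tz": 0.2, "wx": 0, "wy": 0, "wz": 0},
    {"jaw": -1, "tx": 0, "ty": 0, "tz": 0.1, "wx": 0, "wy": 0, "wz": 0},
    {"jaw": -1, "tx": 0, "ty": 0, "tz": 0, "wx": 0, "wy": 0, "wz": 0}
  ]
}}

```text
clock: 11.35
tcp_pos: [0.5158, 0.275, 0.2686]
orientation: [-0.0, -0.0, 1.0, 0.0]
wrist_force: [0.1, -0.7, -3.5]
finger_gap: 0.0099
```

Call:
{"api": "carry_out", "payload": {
  "motion": [
    {"jaw": -1, "tx": 0, "ty": 0, "tz": 0.1, "wx": 0, "wy": 0, "wz": 0},
    {"jaw": -1, "tx": 0, "ty": 0, "tz": 0.1, "wx": 0, "wy": 0, "wz": 0},
    {"jaw": -1, "tx": 0, "ty": 0, "tz": 0.1, "wx": 0, "wy": 0, "wz": 0},
    {"jaw": -1, "tx": 0, "ty": 0, "tz": 0, "wx": 0, "wy": 0, "wz": 0}
  ]
}}

```text
clock: 11.85
tcp_pos: [0.5158, 0.2751, 0.2656]
orientation: [-0.0, -0.0, 1.0, 0.0]
wrist_force: [-0.1, -0.9, -2.8]
finger_gap: 0.0097
```

Call:
{"api": "carry_out", "payload": {
  "motion": [
    {"jaw": -1, "tx": 0, "ty": 0, "tz": 0.1, "wx": 0, "wy": 0, "wz": 0},
    {"jaw": -1, "tx": 0, "ty": 0, "tz": 0.1, "wx": 0, "wy": 0, "wz": 0},
    {"jaw": -1, "tx": 0, "ty": 0, "tz": 0.1, "wx": 0, "wy": 0, "wz": 0},
    {"jaw": -1, "tx": 0, "ty": 0, "tz": 0, "wx": 0, "wy": 0, "wz": 0}
  ]
}}

```text
clock: 12.35
tcp_pos: [0.5158, 0.275, 0.2626]
orientation: [-0.0, -0.0, 1.0, 0.0]
wrist_force: [0.1, -0.1, -3.3]
finger_gap: 0.0099
```

Call:
{"api": "carry_out", "payload": {
  "motion": [
    {"jaw": -1, "tx": 0, "ty": 0, "tz": 0.1, "wx": 0, "wy": 0, "wz": 0},
    {"jaw": -1, "tx": 0, "ty": 0, "tz": 0.1, "wx": 0, "wy": 0, "wz": 0},
    {"jaw": -1, "tx": 0, "ty": 0, "tz": 0.1, "wx": 0, "wy": 0, "wz": 0},
    {"jaw": -1, "tx": 0, "ty": 0, "tz": 0, "wx": 0, "wy": 0, "wz": 0}
  ]
}}

```text
clock: 12.85
tcp_pos: [0.5158, 0.275, 0.2596]
orientation: [-0.0, -0.0, 1.0, 0.0]
wrist_force: [0.1, 0.2, -4.4]
finger_gap: 0.0099
```

Call:
{"api": "carry_out", "payload": {
  "motion": [
    {"jaw": -1, "tx": 0, "ty": 0, "tz": 0.1, "wx": 0, "wy": 0, "wz": 0},
    {"jaw": -1, "tx": 0, "ty": 0, "tz": 0.1, "wx": 0, "wy": 0, "wz": 0},
    {"jaw": -1, "tx": 0, "ty": 0, "tz": 0, "wx": 0, "wy": 0, "wz": 0}
  ]
}}

```text
clock: 13.22
tcp_pos: [0.5158, 0.275, 0.2576]
orientation: [-0.0, -0.0, 1.0, 0.0]
wrist_force: [0.3, -0.4, -3.5]
finger_gap: 0.0101
```

Call:
{"api": "carry_out", "payload": {
  "motion": [
    {"jaw": -1, "tx": 0, "ty": 0, "tz": 0.1, "wx": 0, "wy": 0, "wz": 0},
    {"jaw": -1, "tx": 0, "ty": 0, "tz": 0.1, "wx": 0, "wy": 0, "wz": 0},
    {"jaw": -1, "tx": 0, "ty": 0, "tz": 0, "wx": 0, "wy": 0, "wz": 0}
  ]
}}

```text
clock: 13.6
tcp_pos: [0.5159, 0.2752, 0.2559]
orientation: [0.0, -0.0, 1.0, 0.0]
wrist_force: [-0.7, -0.1, -2.9]
finger_gap: 0.0096
```

Call:
{"api": "carry_out", "payload": {
  "motion": [
    {"jaw": -1, "tx": 0, "ty": 0, "tz": 0.1, "wx": 0, "wy": 0, "wz": 0},
    {"jaw": -1, "tx": 0, "ty": 0, "tz": 0, "wx": 0, "wy": 0, "wz": 0},
    {"jaw": -1, "tx": 0, "ty": 0, "tz": 0, "wx": 0, "wy": 0, "wz": 0}
  ]
}}

```text
clock: 13.98
tcp_pos: [0.5159, 0.2756, 0.2556]
orientation: [0.0, -0.001, 1.0, 0.001]
wrist_force: [-3.8, 4.3, 5.9]
finger_gap: 0.0097
```

Call:
{"api": "carry_out", "payload": {
  "motion": [
    {"jaw": -1, "tx": 0, "ty": 0, "tz": -0.05, "wx": 0, "wy": 0, "wz": 0},
    {"jaw": -1, "tx": 0, "ty": 0, "tz": 0, "wx": 0, "wy": 0, "wz": 0}
  ]
}}

```text
clock: 14.22
tcp_pos: [0.5159, 0.2754, 0.2557]
orientation: [0.0, -0.0, 1.0, 0.001]
wrist_force: [-3.2, 4.3, 6.0]
finger_gap: 0.0099
```

Call:
{"api": "carry_out", "payload": {
  "motion": [
    {"jaw": -0.5, "tx": 0, "ty": 0, "tz": 0, "wx": 0, "wy": 0, "wz": 0},
    {"jaw": -0.3, "tx": 0, "ty": 0, "tz": 0, "wx": 0, "wy": 0, "wz": 0},
    {"jaw": -0.1, "tx": 0, "ty": 0, "tz": 0, "wx": 0, "wy": 0, "wz": 0},
    {"jaw": -0.1, "tx": 0, "ty": 0, "tz": 0, "wx": 0, "wy": 0, "wz": 0}
  ]
}}

```text
clock: 14.72
tcp_pos: [0.516, 0.2748, 0.2551]
orientation: [-0.0, -0.0, 1.0, -0.0]
wrist_force: [-0.8, 0.3, 0.3]
finger_gap: 0.0387
```

```bash
python3 look.py wp4
```

```text
14.725 [0.51596778 0.27481862 0.25505492] [-3.58413136e-06 -9.55240207e-05  9.99999984e-01 -1.50252562e-04] [ 3.52190549e-01  4.16215249e-01 -1.83097387e-01  9.71594053e-01
 -2.79597734e-04  3.51999516e-01] [-0.76335177  0.25573816  0.32854646]
```

View pics/wp4.png

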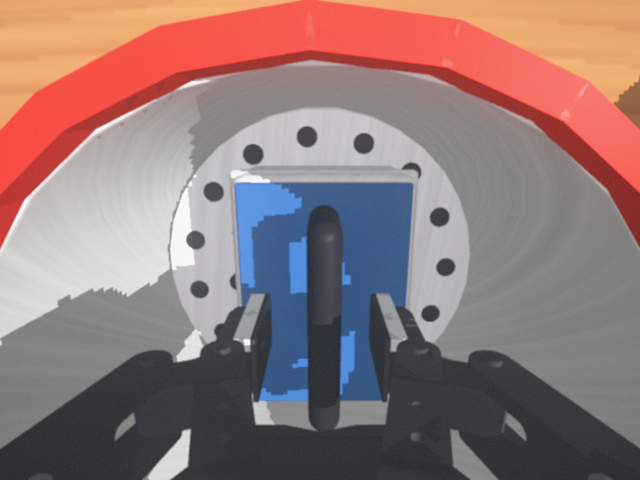

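Call:
{"api": "carry_out", "payload": {
  "motion": [
    {"jaw": -0.1, "tx": 0, "ty": 0, "tz": -0.5, "wx": 0, "wy": 0, "wz": 0},
    {"jaw": -0.1, "tx": 0, "ty": 0, "tz": -1.5, "wx": 0, "wy": 0, "wz": 0},
    {"jaw": -0.1, "tx": 0, "ty": 0, "tz": -3, "wx": 0, "wy": 0, "wz": 0},
    {"jaw": -0.1, "tx": 0, "ty": 0, "tz": -4, "wx": 0, "wy": 0, "wz": 0},
    {"jaw": -0.1, "tx": 0, "ty": 0, "tz": -4, "wx": 0, "wy": 0, "wz": 0},
    {"jaw": -0.1, "tx": 0, "ty": 0, "tz": -2, "wx": 0, "wy": 0, "wz": 0},
    {"jaw": -0.1, "tx": 0, "ty": 0, "tz": 0, "wx": 0, "wy": 0, "wz": 0},
    {"jaw": -0.1, "tx": 0, "ty": 0, "tz": 0, "wx": 0, "wy": 0, "wz": 0}
  ]
}}

```text
clock: 15.78
tcp_pos: [0.5156, 0.275, 0.4047]
orientation: [-0.0, -0.0, 1.0, -0.0]
wrist_force: [-0.3, -0.3, -0.4]
finger_gap: 0.0384
```

```bash
python3 look.py wp5
```

```text
15.775 [0.5156031  0.27496533 0.40473606] [-2.87570110e-04 -3.11975437e-04  9.99999908e-01 -6.60786521e-05] [3.52568241e-01 3.31883966e-01 7.23075137e-02 1.31180530e+00
 7.43904058e-05 3.51944269e-01] [-0.33181968 -0.32989967 -0.37615818]
```

View pics/wp5.png

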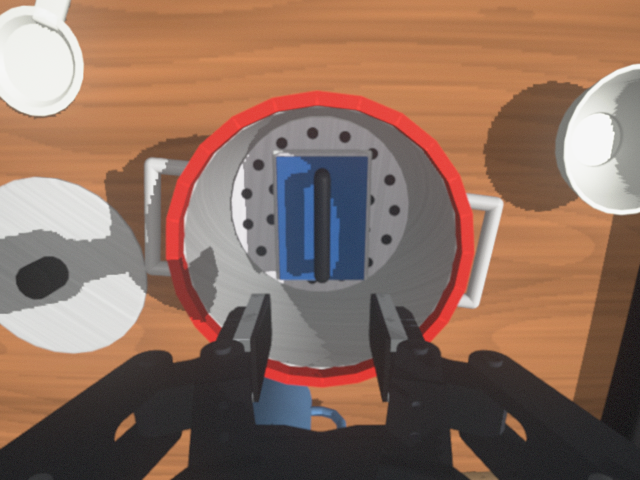

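Call:
{"api": "carry_out", "payload": {
  "motion": [
    {"jaw": -0.1, "tx": -0.4, "ty": -1.6, "tz": 0, "wx": 0, "wy": 0, "wz": 0},
    {"jaw": -0.1, "tx": -0.8, "ty": -3.3, "tz": 0, "wx": 0, "wy": 0, "wz": 0},
    {"jaw": -0.1, "tx": -1, "ty": -4, "tz": 0, "wx": 0, "wy": 0, "wz": 0},
    {"jaw": -0.1, "tx": -1, "ty": -4, "tz": 0, "wx": 0, "wy": 0, "wz": 0},
    {"jaw": 0.2, "tx": -1, "ty": -4, "tz": 1, "wx": 0, "wy": 0, "wz": 0},
    {"jaw": 0.2, "tx": -1, "ty": -4, "tz": 2, "wx": 0, "wy": 0, "wz": 0},
    {"jaw": 0.2, "tx": -0.8, "ty": -3.4, "tz": 3, "wx": 0, "wy": 0, "wz": 0},
    {"jaw": 0.2, "tx": -0.4, "ty": -1.8, "tz": 3, "wx": 0, "wy": 0, "wz": 0},
    {"jaw": 0.2, "tx": 0, "ty": 0, "tz": 1, "wx": 0, "wy": 0, "wz": 0},
    {"jaw": 0.2, "tx": 0, "ty": 0, "tz": 0, "wx": 0, "wy": 0, "wz": 0},
    {"jaw": 0.2, "tx": 0, "ty": 0, "tz": 0, "wx": 0, "wy": 0, "wz": 0}
  ]
}}

```text
clock: 17.2
tcp_pos: [0.5802, 0.0148, 0.3064]
orientation: [0.001, -0.001, 1.0, 0.0]
wrist_force: [-0.2, 0.7, 0.6]
finger_gap: 0.0512
```

```bash
python3 look.py wl1
```

```text
17.2 [0.58022712 0.01480925 0.30638352] [ 8.36737339e-04 -8.67248921e-04  9.99999274e-01  1.13452311e-05] [-1.12801534e-01  3.68511777e-01 -1.20310337e-01  1.08031411e+00
  2.12356425e-04 -1.14535856e-01] [-0.2234054   0.70265261  0.61864916]
```

View pics/wl1.png

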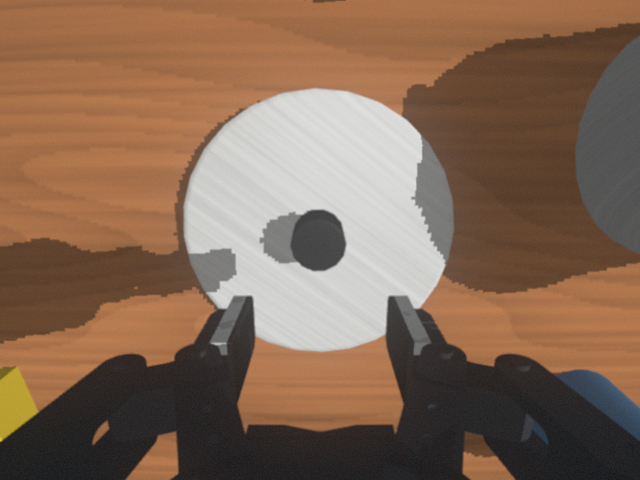

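The tin stands level and central on the plate and the pads came away clear. Below, the lid's flange spans (184–454, 88–351), with the knob top around (318,238).

```bash
python3 - <<'E'
from h import *
import json
from scipy.optimize import least_squares
c=json.load(open('wl1.json')); im=cv2.imread('pics/wl1.png')
cv2.imwrite('pics/wl1c.png',cv2.resize(im[190:290,250:390],None,fx=5,fy=5,interpolation=2))
m=np.array([184,454,88,351.])
def e(v):
    p=proj(circ(v[0],v[1],.092,.017),c); return np.array([p[:,0].min(),p[:,0].max(),p[:,1].min(),p[:,1].max()])-m
s=least_squares(e,[.58,.014]); print('lid',s.x,e(s.x))
for z in(.047,): print('knob',ray((318,238),c,z))
E
```

```text
lid [0.57931724 0.01452162] [-1.57451895  1.57679998 -0.77233565  1.49911058]
knob [0.57480877 0.0139397 ]
```

View pics/wl1c.png

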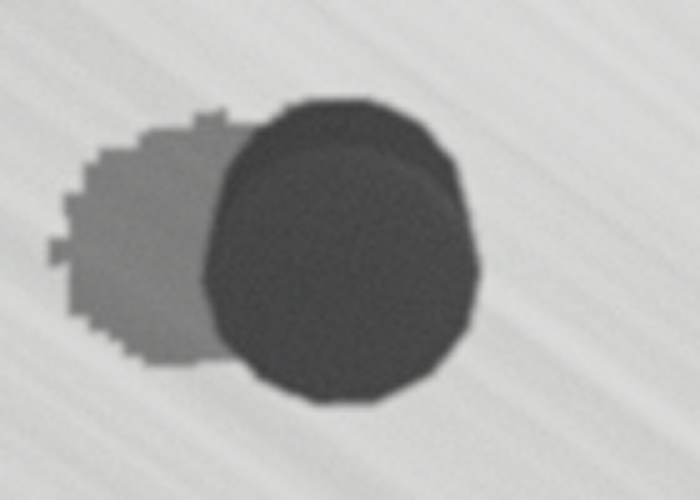

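Call:
{"api": "carry_out", "payload": {
  "motion": [
    {"jaw": 0.2, "tx": 0.07, "ty": 0, "tz": 2, "wx": 0, "wy": 0, "wz": 0},
    {"jaw": 0.2, "tx": 0, "ty": 0, "tz": 3, "wx": 0, "wy": 0, "wz": 0},
    {"jaw": 0.2, "tx": 0, "ty": 0, "tz": 3, "wx": 0, "wy": 0, "wz": 0},
    {"jaw": 0.2, "tx": 0, "ty": 0, "tz": 1.8, "wx": 0, "wy": 0, "wz": 0},
    {"jaw": 0.2, "tx": 0, "ty": 0, "tz": 1, "wx": 0, "wy": 0, "wz": 0},
    {"jaw": 0.2, "tx": 0, "ty": 0, "tz": 0.4, "wx": 0, "wy": 0, "wz": 0},
    {"jaw": 0.2, "tx": 0, "ty": 0, "tz": 0, "wx": 0, "wy": 0, "wz": 0},
    {"jaw": 0.2, "tx": 0, "ty": 0, "tz": 0, "wx": 0, "wy": 0, "wz": 0}
  ]
}}

```text
clock: 18.25
tcp_pos: [0.5798, 0.0141, 0.1941]
orientation: [0.001, -0.0, 1.0, -0.0]
wrist_force: [-0.4, 0.4, -0.5]
finger_gap: 0.0512
```

```bash
python3 look.py wl2
```

```text
18.25 [0.57976186 0.01409684 0.19408471] [ 8.12532176e-04 -3.33230547e-04  9.99999614e-01 -3.28225088e-05] [-1.14104689e-01  4.67709322e-01 -2.71021545e-01  8.30443529e-01
  1.20347660e-04 -1.14771053e-01] [-0.44403885  0.37518527 -0.46625723]
```

View pics/wl2.png

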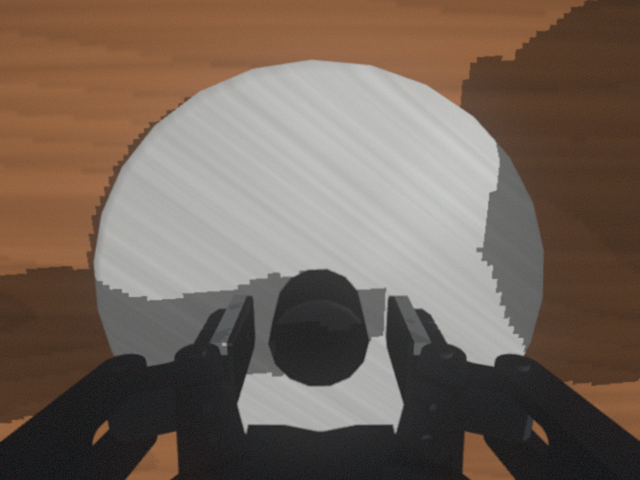

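The knob sits centred between the pads at about (319,340). Closing on it.

Call:
{"api": "carry_out", "payload": {
  "motion": [
    {"jaw": -0.3, "tx": 0, "ty": 0, "tz": 0, "wx": 0, "wy": 0, "wz": 0},
    {"jaw": -0.6, "tx": 0, "ty": 0, "tz": 0, "wx": 0, "wy": 0, "wz": 0},
    {"jaw": -1, "tx": 0, "ty": 0, "tz": 0, "wx": 0, "wy": 0, "wz": 0},
    {"jaw": -1, "tx": 0, "ty": 0, "tz": 0, "wx": 0, "wy": 0, "wz": 0},
    {"jaw": -1, "tx": 0, "ty": 0, "tz": 0, "wx": 0, "wy": 0, "wz": 0}
  ],
  "force": 70
}}

```text
clock: 18.92
tcp_pos: [0.5796, 0.0139, 0.194]
orientation: [0.001, -0.0, 1.0, -0.0]
wrist_force: [-0.9, -1.1, 6.7]
finger_gap: 0.0321
```

Call:
{"api": "carry_out", "payload": {
  "motion": [
    {"jaw": -1, "tx": 0, "ty": 0, "tz": -0.5, "wx": 0, "wy": 0, "wz": 0},
    {"jaw": -1, "tx": 0, "ty": 0, "tz": -1.5, "wx": 0, "wy": 0, "wz": 0},
    {"jaw": -1, "tx": 0, "ty": 0, "tz": -2, "wx": 0, "wy": 0, "wz": 0},
    {"jaw": -1, "tx": 0, "ty": 0, "tz": -1, "wx": 0, "wy": 0, "wz": 0},
    {"jaw": -1, "tx": 0, "ty": 0, "tz": 0, "wx": 0, "wy": 0, "wz": 0},
    {"jaw": -1, "tx": 0, "ty": 0, "tz": 0, "wx": 0, "wy": 0, "wz": 0}
  ]
}}

```text
clock: 19.68
tcp_pos: [0.579, 0.0142, 0.2426]
orientation: [-0.0, -0.0, 1.0, 0.0]
wrist_force: [0.1, 0.7, -3.3]
finger_gap: 0.0322
```

```bash
python3 look.py wl3; python3 -c "
from h import *
a=snap('scene','scene2.png'); cv2.imwrite('pics/scene2c.png',cv2.resize(a[150:330,200:440],None,fx=3,fy=3,interpolation=2))"
```

```text
19.675 [0.57896174 0.01416225 0.24262124] [-4.99409742e-04 -3.26546862e-04  9.99999815e-01  1.20429365e-04] [-1.14151297e-01  4.18290457e-01 -2.13767121e-01  9.39758543e-01
  1.25189071e-04 -1.14804455e-01] [ 0.06300716  0.69691686 -3.28346973]
```

View pics/wl3.png

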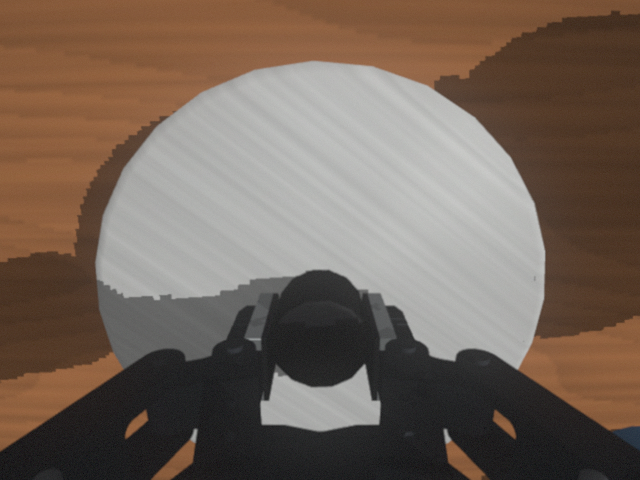

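View pics/scene2c.png

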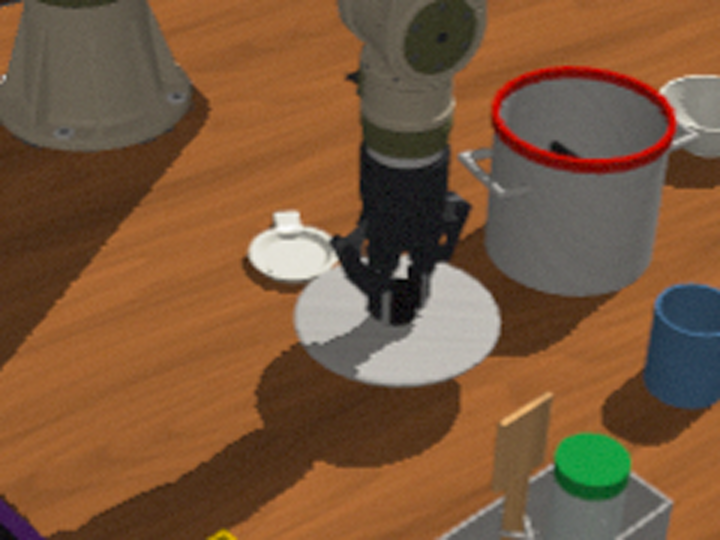

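Call:
{"api": "carry_out", "payload": {
  "motion": [
    {"jaw": -1, "tx": 0, "ty": 0, "tz": -2, "wx": 0, "wy": 0, "wz": 0},
    {"jaw": -1, "tx": 0, "ty": 0, "tz": -4, "wx": 0, "wy": 0, "wz": 0},
    {"jaw": -1, "tx": 0, "ty": 0, "tz": -4, "wx": 0, "wy": 0, "wz": 0},
    {"jaw": -1, "tx": 0.3, "ty": 1.1, "tz": -4, "wx": 0, "wy": 0, "wz": 0},
    {"jaw": -1, "tx": 0.7, "ty": 3, "tz": -2, "wx": 0, "wy": 0, "wz": 0},
    {"jaw": -1, "tx": 1, "ty": 4, "tz": 0, "wx": 0, "wy": 0, "wz": 0},
    {"jaw": -1, "tx": 1, "ty": 4, "tz": 0, "wx": 0, "wy": 0, "wz": 0},
    {"jaw": -1, "tx": 1, "ty": 4, "tz": 0, "wx": 0, "wy": 0, "wz": 0},
    {"jaw": -1, "tx": 1, "ty": 4, "tz": 0, "wx": 0, "wy": 0, "wz": 0},
    {"jaw": -1, "tx": 0.8, "ty": 3.5, "tz": 0, "wx": 0, "wy": 0, "wz": 0},
    {"jaw": -1, "tx": 0.5, "ty": 2, "tz": 0, "wx": 0, "wy": 0, "wz": 0},
    {"jaw": -1, "tx": 0, "ty": 0.5, "tz": 0, "wx": 0, "wy": 0, "wz": 0},
    {"jaw": -1, "tx": 0, "ty": 0, "tz": 0, "wx": 0, "wy": 0, "wz": 0},
    {"jaw": -1, "tx": 0, "ty": 0, "tz": 0, "wx": 0, "wy": 0, "wz": 0}
  ]
}}

```text
clock: 21.52
tcp_pos: [0.5166, 0.274, 0.4031]
orientation: [-0.0, 0.0, 1.0, -0.0]
wrist_force: [0.7, 0.4, -2.5]
finger_gap: 0.032
```

```bash
python3 look.py wl4; python3 - <<'E'
from h import *
import json
from scipy.optimize import least_squares
c=json.load(open('wl2.json'))
m=np.array([95,544,60.])
def e(v):
    p=proj(circ(v[0],v[1],.092,.017),c); return np.array([p[:,0].min(),p[:,0].max(),p[:,1].min()])-m
s=least_squares(e,[.58,.014]); print('lid at wl2',s.x,e(s.x))
E
```

```text
21.525 [0.5165809  0.27398391 0.403139  ] [-1.52634315e-05  4.57683939e-04  9.99999879e-01 -1.78144386e-04] [ 3.50482790e-01  3.32861523e-01  6.97929210e-02  1.30787888e+00
 -3.24078345e-04  3.51398183e-01] [ 0.68366668  0.40910564 -2.53983611]
lid at wl2 [0.58029951 0.01420238] [-3.1619649   3.16771904  0.82252524]
```

View pics/wl4.png

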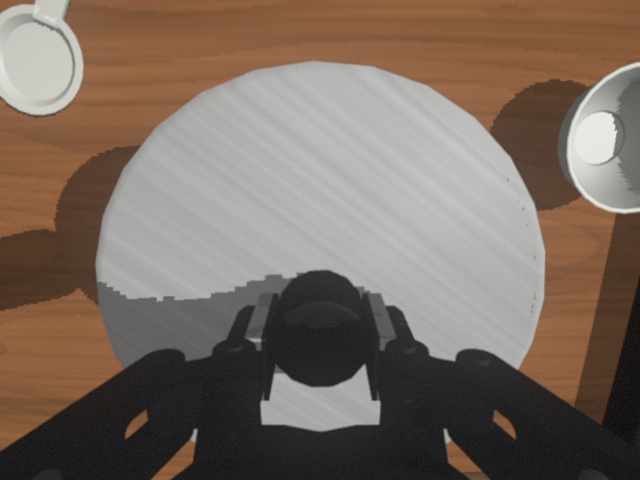

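Call:
{"api": "carry_out", "payload": {
  "motion": [
    {"jaw": -1, "tx": 0, "ty": 0, "tz": 1, "wx": 0, "wy": 0, "wz": 0},
    {"jaw": -1, "tx": 0, "ty": 0, "tz": 1.5, "wx": 0, "wy": 0, "wz": 0},
    {"jaw": -1, "tx": 0, "ty": 0, "tz": 1, "wx": 0, "wy": 0, "wz": 0},
    {"jaw": -1, "tx": 0, "ty": 0, "tz": 0.8, "wx": 0, "wy": 0, "wz": 0},
    {"jaw": -1, "tx": 0, "ty": 0, "tz": 0.5, "wx": 0, "wy": 0, "wz": 0},
    {"jaw": -1, "tx": 0, "ty": 0, "tz": 0.5, "wx": 0, "wy": 0, "wz": 0},
    {"jaw": -1, "tx": 0, "ty": 0, "tz": 0.3, "wx": 0, "wy": 0, "wz": 0},
    {"jaw": -1, "tx": 0, "ty": 0, "tz": 0.1, "wx": 0, "wy": 0, "wz": 0},
    {"jaw": -1, "tx": 0, "ty": 0, "tz": 0, "wx": 0, "wy": 0, "wz": 0}
  ]
}}

```text
clock: 22.7
tcp_pos: [0.5162, 0.2751, 0.3463]
orientation: [0.0, -0.0, 1.0, 0.0]
wrist_force: [0.3, -0.2, -2.6]
finger_gap: 0.0322
```

```bash
python3 -c "
from h import *
s=get_state();print(s['tcp_pos'],s['wrist_force'])
a=snap('scene','scene3.png'); b=snap('side','side3.png')
cv2.imwrite('pics/s3.png',np.hstack([cv2.resize(a[150:260,330:450],None,fx=3,fy=3,interpolation=2),cv2.resize(b[140:250,250:370],None,fx=3,fy=3,interpolation=2)]))"
```

```text
[0.51617598 0.27508558 0.34633309] [ 0.25776001 -0.24228747 -2.58634853]
```

View pics/s3.png

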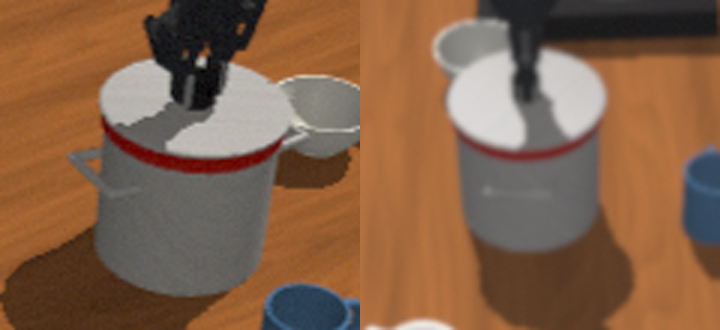

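The lid is centred over the ring with its plug entering the pot and no side force. I'll feel for the seal.

Call:
{"api": "carry_out", "payload": {
  "motion": [
    {"jaw": -1, "tx": 0, "ty": 0, "tz": 0.15, "wx": 0, "wy": 0, "wz": 0},
    {"jaw": -1, "tx": 0, "ty": 0, "tz": 0.15, "wx": 0, "wy": 0, "wz": 0},
    {"jaw": -1, "tx": 0, "ty": 0, "tz": 0.1, "wx": 0, "wy": 0, "wz": 0},
    {"jaw": -1, "tx": 0, "ty": 0, "tz": 0, "wx": 0, "wy": 0, "wz": 0}
  ]
}}

```text
clock: 23.3
tcp_pos: [0.5161, 0.275, 0.342]
orientation: [-0.0, -0.0, 1.0, -0.0]
wrist_force: [-0.1, 0.3, -3.4]
finger_gap: 0.0321
```

Call:
{"api": "carry_out", "payload": {
  "motion": [
    {"jaw": -1, "tx": 0, "ty": 0, "tz": 0.1, "wx": 0, "wy": 0, "wz": 0},
    {"jaw": -1, "tx": 0, "ty": 0, "tz": 0.1, "wx": 0, "wy": 0, "wz": 0},
    {"jaw": -1, "tx": 0, "ty": 0, "tz": 0.05, "wx": 0, "wy": 0, "wz": 0},
    {"jaw": -1, "tx": 0, "ty": 0, "tz": 0, "wx": 0, "wy": 0, "wz": 0}
  ]
}}

```text
clock: 23.8
tcp_pos: [0.5161, 0.2751, 0.3401]
orientation: [0.0, -0.0, 1.0, 0.0]
wrist_force: [-2.0, 0.2, 0.4]
finger_gap: 0.0321
```

Call:
{"api": "carry_out", "payload": {
  "motion": [
    {"jaw": -1, "tx": 0, "ty": 0, "tz": 0.1, "wx": 0, "wy": 0, "wz": 0},
    {"jaw": -1, "tx": 0, "ty": 0, "tz": 0.1, "wx": 0, "wy": 0, "wz": 0},
    {"jaw": -1, "tx": 0, "ty": 0, "tz": 0.1, "wx": 0, "wy": 0, "wz": 0},
    {"jaw": -1, "tx": 0, "ty": 0, "tz": 0.1, "wx": 0, "wy": 0, "wz": 0},
    {"jaw": -1, "tx": 0, "ty": 0, "tz": 0, "wx": 0, "wy": 0, "wz": 0}
  ]
}}

```text
clock: 24.42
tcp_pos: [0.516, 0.275, 0.3367]
orientation: [0.001, -0.0, 1.0, 0.0]
wrist_force: [-2.7, -1.0, 5.9]
finger_gap: 0.0321
```

Call:
{"api": "carry_out", "payload": {
  "motion": [
    {"jaw": -1, "tx": 0, "ty": 0, "tz": 0.1, "wx": 0, "wy": 0, "wz": 0},
    {"jaw": -1, "tx": 0, "ty": 0, "tz": 0.1, "wx": 0, "wy": 0, "wz": 0},
    {"jaw": -1, "tx": 0, "ty": 0, "tz": 0.1, "wx": 0, "wy": 0, "wz": 0},
    {"jaw": -1, "tx": 0, "ty": 0, "tz": 0, "wx": 0, "wy": 0, "wz": 0}
  ]
}}

```text
clock: 24.92
tcp_pos: [0.5161, 0.2751, 0.3336]
orientation: [0.0, -0.0, 1.0, 0.0]
wrist_force: [-2.7, -0.7, 5.7]
finger_gap: 0.032
```

Force is steady at about 6 N, so the seal is sliding; 1.6 mm of travel should remain.

Call:
{"api": "carry_out", "payload": {
  "motion": [
    {"jaw": -1, "tx": 0, "ty": 0, "tz": 0.1, "wx": 0, "wy": 0, "wz": 0},
    {"jaw": -1, "tx": 0, "ty": 0, "tz": 0.1, "wx": 0, "wy": 0, "wz": 0},
    {"jaw": -1, "tx": 0, "ty": 0, "tz": 0, "wx": 0, "wy": 0, "wz": 0}
  ]
}}

```text
clock: 25.3
tcp_pos: [0.516, 0.275, 0.332]
orientation: [0.001, -0.0, 1.0, 0.0]
wrist_force: [-3.5, -0.7, 7.4]
finger_gap: 0.0318
```

Call:
{"api": "carry_out", "payload": {
  "motion": [
    {"jaw": -1, "tx": 0, "ty": 0, "tz": 0.1, "wx": 0, "wy": 0, "wz": 0},
    {"jaw": -1, "tx": 0, "ty": 0, "tz": 0, "wx": 0, "wy": 0, "wz": 0},
    {"jaw": -1, "tx": 0, "ty": 0, "tz": 0, "wx": 0, "wy": 0, "wz": 0}
  ]
}}

```text
clock: 25.68
tcp_pos: [0.5159, 0.275, 0.3319]
orientation: [0.001, -0.0, 1.0, 0.0]
wrist_force: [-5.1, -1.6, 12.7]
finger_gap: 0.0322
```

Call:
{"api": "carry_out", "payload": {
  "motion": [
    {"jaw": -1, "tx": 0, "ty": 0, "tz": 0.1, "wx": 0, "wy": 0, "wz": 0},
    {"jaw": -1, "tx": 0, "ty": 0, "tz": 0, "wx": 0, "wy": 0, "wz": 0},
    {"jaw": -1, "tx": 0, "ty": 0, "tz": 0, "wx": 0, "wy": 0, "wz": 0}
  ]
}}

```text
clock: 26.05
tcp_pos: [0.5158, 0.275, 0.3319]
orientation: [0.001, -0.0, 1.0, 0.0]
wrist_force: [-6.6, -2.1, 18.0]
finger_gap: 0.032
```

Call:
{"api": "carry_out", "payload": {
  "motion": [
    {"jaw": -1, "tx": 0, "ty": 0, "tz": -0.15, "wx": 0, "wy": 0, "wz": 0},
    {"jaw": -1, "tx": 0, "ty": 0, "tz": -0.1, "wx": 0, "wy": 0, "wz": 0},
    {"jaw": -1, "tx": 0, "ty": 0, "tz": 0, "wx": 0, "wy": 0, "wz": 0}
  ]
}}

```text
clock: 26.42
tcp_pos: [0.5161, 0.2751, 0.332]
orientation: [0.0, -0.0, 1.0, 0.0]
wrist_force: [-4.2, -0.8, 8.0]
finger_gap: 0.0321
```

Call:
{"api": "carry_out", "payload": {
  "motion": [
    {"jaw": -1, "tx": 0, "ty": 0, "tz": -0.05, "wx": 0, "wy": 0, "wz": 0},
    {"jaw": -0.1, "tx": 0, "ty": 0, "tz": 0, "wx": 0, "wy": 0, "wz": 0},
    {"jaw": 0.1, "tx": 0, "ty": 0, "tz": 0, "wx": 0, "wy": 0, "wz": 0},
    {"jaw": 0.3, "tx": 0, "ty": 0, "tz": 0, "wx": 0, "wy": 0, "wz": 0},
    {"jaw": 0.3, "tx": 0, "ty": 0, "tz": 0, "wx": 0, "wy": 0, "wz": 0},
    {"jaw": 0.3, "tx": 0, "ty": 0, "tz": 0, "wx": 0, "wy": 0, "wz": 0}
  ]
}}

```text
clock: 27.18
tcp_pos: [0.5162, 0.2751, 0.3317]
orientation: [-0.0, -0.0, 1.0, 0.0]
wrist_force: [-0.3, -0.5, 0.3]
finger_gap: 0.0555
```

```bash
python3 look.py we1
```

```text
27.175 [0.51617232 0.27505232 0.33165089] [-2.93751671e-06 -2.96688193e-04  9.99999955e-01  4.05365982e-05] [ 3.52369082e-01  3.62082135e-01 -6.52890532e-02  1.14340270e+00
  7.81261418e-05  3.51775706e-01] [-0.2680952  -0.52762023  0.25757064]
```

View pics/we1.png

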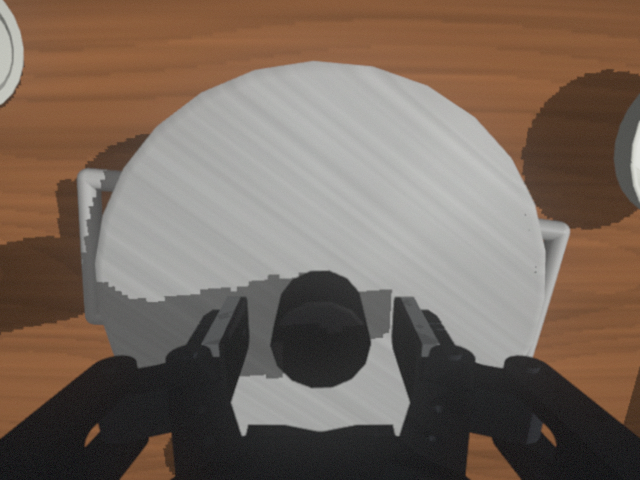

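Call:
{"api": "carry_out", "payload": {
  "motion": [
    {"jaw": 0.3, "tx": 0, "ty": 0, "tz": -0.5, "wx": 0, "wy": 0, "wz": 0},
    {"jaw": 0.3, "tx": 0, "ty": 0, "tz": -1.5, "wx": 0, "wy": 0, "wz": 0},
    {"jaw": 0.3, "tx": 0, "ty": 0, "tz": -3, "wx": 0, "wy": 0, "wz": 0},
    {"jaw": -1, "tx": 0, "ty": 0, "tz": -1, "wx": 0, "wy": 0, "wz": 0},
    {"jaw": -1, "tx": 0, "ty": 0, "tz": 0, "wx": 0, "wy": 0, "wz": 0},
    {"jaw": -1, "tx": 0, "ty": 0, "tz": 0, "wx": 0, "wy": 0, "wz": 0},
    {"jaw": -1, "tx": 0, "ty": 0, "tz": 0, "wx": 0, "wy": 0, "wz": 0},
    {"jaw": -1, "tx": 0, "ty": 0, "tz": 1.5, "wx": 0, "wy": 0, "wz": 0},
    {"jaw": -1, "tx": 0, "ty": 0, "tz": 0.6, "wx": 0, "wy": 0, "wz": 0},
    {"jaw": -1, "tx": 0, "ty": 0, "tz": 0.3, "wx": 0, "wy": 0, "wz": 0},
    {"jaw": -1, "tx": 0, "ty": 0, "tz": 0, "wx": 0, "wy": 0, "wz": 0}
  ],
  "force": 30
}}

```text
clock: 28.6
tcp_pos: [0.5161, 0.275, 0.3673]
orientation: [-0.0, -0.0, 1.0, -0.0]
wrist_force: [0.6, -0.6, 0.1]
finger_gap: -0.0
```

Call:
{"api": "carry_out", "payload": {
  "motion": [
    {"jaw": -1, "tx": 0, "ty": 0, "tz": 0.1, "wx": 0, "wy": 0, "wz": 0},
    {"jaw": -1, "tx": 0, "ty": 0, "tz": 0, "wx": 0, "wy": 0, "wz": 0}
  ]
}}

```text
clock: 28.85
tcp_pos: [0.5162, 0.2751, 0.367]
orientation: [0.0, -0.0, 1.0, 0.0]
wrist_force: [-0.5, 0.1, 0.3]
finger_gap: -0.0002
```

Call:
{"api": "carry_out", "payload": {
  "motion": [
    {"jaw": -1, "tx": 0, "ty": 0, "tz": 0.2, "wx": 0, "wy": 0, "wz": 0},
    {"jaw": -1, "tx": 0, "ty": 0, "tz": 0.2, "wx": 0, "wy": 0, "wz": 0},
    {"jaw": -1, "tx": 0, "ty": 0, "tz": 0.1, "wx": 0, "wy": 0, "wz": 0},
    {"jaw": -1, "tx": 0, "ty": 0, "tz": 0, "wx": 0, "wy": 0, "wz": 0}
  ]
}}

```text
clock: 29.35
tcp_pos: [0.5161, 0.275, 0.3615]
orientation: [-0.0, -0.0, 1.0, -0.0]
wrist_force: [-0.3, 0.4, 0.3]
finger_gap: -0.0001
```

Call:
{"api": "carry_out", "payload": {
  "motion": [
    {"jaw": -1, "tx": 0, "ty": 0, "tz": 0.1, "wx": 0, "wy": 0, "wz": 0},
    {"jaw": -1, "tx": 0, "ty": 0, "tz": 0.1, "wx": 0, "wy": 0, "wz": 0},
    {"jaw": -1, "tx": 0, "ty": 0, "tz": 0, "wx": 0, "wy": 0, "wz": 0}
  ]
}}

```text
clock: 29.72
tcp_pos: [0.5161, 0.275, 0.3596]
orientation: [-0.0, -0.0, 1.0, -0.0]
wrist_force: [-0.3, 0.9, -0.5]
finger_gap: 0.0001
```

Call:
{"api": "carry_out", "payload": {
  "motion": [
    {"jaw": -1, "tx": 0, "ty": 0, "tz": 0.1, "wx": 0, "wy": 0, "wz": 0},
    {"jaw": -1, "tx": 0, "ty": 0, "tz": 0.1, "wx": 0, "wy": 0, "wz": 0},
    {"jaw": -1, "tx": 0, "ty": 0, "tz": 0, "wx": 0, "wy": 0, "wz": 0}
  ]
}}

```text
clock: 30.1
tcp_pos: [0.5161, 0.2751, 0.3584]
orientation: [0.0, -0.0, 1.0, 0.0]
wrist_force: [-0.7, -0.2, 4.7]
finger_gap: -0.0002
```

Contact came at TCP z ≈ 0.358, as predicted for a fully-down lid. A firm centred press comes next, then retreat.

Call:
{"api": "carry_out", "payload": {
  "motion": [
    {"jaw": -1, "tx": 0, "ty": 0, "tz": 0.1, "wx": 0, "wy": 0, "wz": 0},
    {"jaw": -1, "tx": 0, "ty": 0, "tz": 0.1, "wx": 0, "wy": 0, "wz": 0},
    {"jaw": -1, "tx": 0, "ty": 0, "tz": 0.1, "wx": 0, "wy": 0, "wz": 0},
    {"jaw": -1, "tx": 0, "ty": 0, "tz": 0, "wx": 0, "wy": 0, "wz": 0}
  ]
}}

```text
clock: 30.6
tcp_pos: [0.5158, 0.275, 0.3583]
orientation: [0.002, -0.0, 1.0, 0.001]
wrist_force: [-6.4, -1.8, 20.2]
finger_gap: 0.0
```

Call:
{"api": "carry_out", "payload": {
  "motion": [
    {"jaw": -1, "tx": 0, "ty": 0, "tz": -0.2, "wx": 0, "wy": 0, "wz": 0},
    {"jaw": -1, "tx": 0, "ty": 0, "tz": -0.5, "wx": 0, "wy": 0, "wz": 0},
    {"jaw": -1, "tx": 0, "ty": 0, "tz": -2, "wx": 0, "wy": 0, "wz": 0},
    {"jaw": -1, "tx": 0, "ty": 0, "tz": -4, "wx": 0, "wy": 0, "wz": 0},
    {"jaw": -1, "tx": 2, "ty": -3, "tz": -2, "wx": 0, "wy": 0, "wz": 0},
    {"jaw": -1, "tx": 2, "ty": -4, "tz": 0, "wx": 0, "wy": 0, "wz": 0},
    {"jaw": -1, "tx": 0, "ty": -4, "tz": 0, "wx": 0, "wy": 0, "wz": 0},
    {"jaw": -1, "tx": 0, "ty": -4, "tz": 0, "wx": 0, "wy": 0, "wz": 0},
    {"jaw": -1, "tx": 0, "ty": -2, "tz": 0, "wx": 0, "wy": 0, "wz": 0},
    {"jaw": -1, "tx": 0, "ty": 0, "tz": 0, "wx": 0, "wy": 0, "wz": 0},
    {"jaw": -1, "tx": 0, "ty": 0, "tz": 0, "wx": 0, "wy": 0, "wz": 0}
  ]
}}

```text
clock: 31.98
tcp_pos: [0.4763, 0.1053, 0.4415]
orientation: [-0.0, -0.0, 1.0, 0.0]
wrist_force: [0.0, 0.1, -0.4]
finger_gap: 0.0002
```

```bash
python3 -c "
from h import *
s=get_state();print(s['tcp_pos'],s['wrist_force'],s['qvel'])
a=snap('scene','scene4.png'); b=snap('side','side4.png')
cv2.imwrite('pics/s4.png',np.hstack([cv2.resize(a[150:260,330:450],None,fx=3,fy=3,interpolation=2),cv2.resize(b[140:250,250:370],None,fx=3,fy=3,interpolation=2)]))"
```

```text
[0.47633974 0.10531314 0.44151827] [ 0.03942686  0.05935193 -0.41131173] [ 0.01401612  0.00076118  0.003099    0.00084091 -0.00098578 -0.00186864]
```

View pics/s4.png

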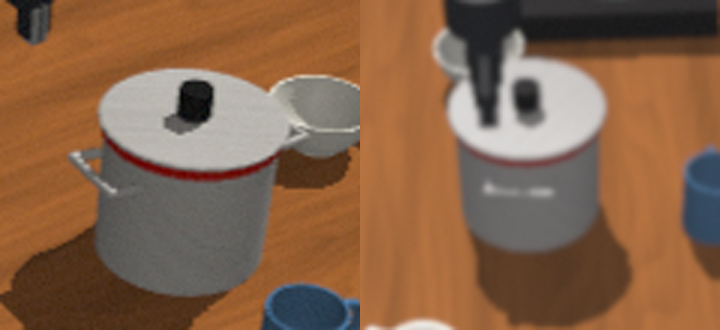

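View pics/scene4.png

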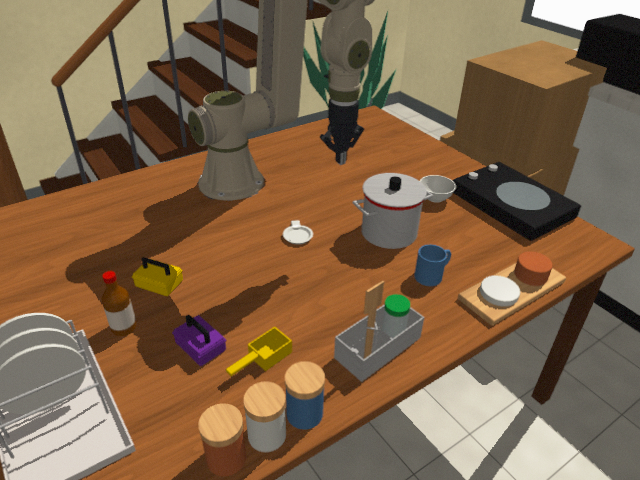

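The lid sits level on the pot with an even, thinner red strip below it. The yellow and purple tins, bottle, mug, scoop, bowl and spoon rest are where they started, and the arm is clear.

```bash
python3 -c "
from h import *
print(env.hand_in())"
```

```text
the job is handed in; nothing more can be done
None
```

The tin is standing upright on the steamer plate and the lid is on the pot, pressed fully down. I handed in at about 32 s of the 67 s allowed.

- **Tin:** I lifted the blue tin by its bar and felt for the plate in small steps. Contact came at about 9 N, which puts the plate roughly 28 mm above the table; my estimate from the pictures was about 26 mm. I eased the load slightly, released, and a wrist picture showed the tin level and central.
- **Lid:** I gripped it by the knob and met the seal at the predicted height. It slid down at about 6 N, then the force rose sharply after 8.1 mm of travel and it held at 18 N.
- **Last checks:** After letting go I pressed the middle of the knob with shut fingers, to 20 N. It was already at the fully-home height and did not move. The final pictures show the lid level with an even red strip, and the other things look unmoved. The wrist force read close to zero with the arm clear.

No check failed or disagreed. Small side forces, up to about 7 N, showed while pressing. The judged result was not reported.

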